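# Float the sensor head on the isolation platform

## Robot

A 7-joint arm with a two-finger parallel gripper is mounted at the origin on the work surface. World frame = base frame: x ahead of the robot, y to its left, z up, the work surface at z = 0. Lengths are in m, angles in rad, forces in N, time in s.
With the tool pointing down it reaches from about 0.35 to 0.9 m from the base axis. Payload 8.1 kg.
Tool frame: the origin (TCP) lies at the very end of the fingers, on their centre line; the grasp point (between the pads) lies env.grip_point_offset behind it (env.grip_point_offset is the distance from the TCP to the grasp point, in m); z points along the fingers, y is the line along which they close (so a half turn about z gives the same grasp; the last joint's range is limited). The gripper opens to 92 mm and grips with 3 to 60 N. Pads are 19 mm wide; open, the fingers measure 130 mm over their backs; the gripper's body (75 mm by 190 mm) begins 47 mm behind the grasp point.
Start: joints at [1.072, 0.434, 0.025, 1.573, -0.012, 1.134, -0.075], TCP at [0.241, -0.577, 0.205] pointing down, gripper open.
Joint ranges: [-2.62, 2.62], [-0.44, 2.09], [-1.27, 1.32], [0.08, 2.57], [-1.32, 4.46], [0.12, 2], [-2.74, 2.74]. Speed limits (rad/s): [2.22, 2.22, 3.01, 3.01, 3.14, 3.14, 3.14].

## Interface

Orientations are given as [roll, pitch, yaw] about the fixed x, y, z axes, in that order (R = Rz(yaw) Ry(pitch) Rx(roll)).
In Python, from workcell import env gives the robot as it stands.
- The arm moves only by the tool jog_arm, never from a script. Its argument "rows" is one flat list of numbers, 5 for each row, row after row: the opening, from -1 (shut) to 1 (fully open), then the shift along the tool's x, y, z scaled (see below), then the turn about the tool's z scaled (see below). A call has 1 to 12 rows; each row shifts and turns the commanded pose from where the row before left it, along the tool's axes as they then stand; what a row does not reach is not made up. The controller multiplies each number of a shift by 50 mm and each number of a turn by 0.15 rad. A row lasts 1/10 s, in which the tool goes at most 50 mm and 8.59 degrees, less where a joint would pass 70% of its speed; a pose out of reach is approached as far as the arm can. A call with a number of a shift or a turn outside -1 to 1 is refused whole. A call with a gripper value outside its range is refused whole. The fingers move at their own pace and stop on an object; "force" is the grip in N (left out, the last holds). Time passes only in rows, so rows that do not move let the fingers close. It gives the time, the measured TCP pose, the force, the opening and the grip force at its end, in the units of the state.
- env.get_obs(): the state, without advancing time (a new reading comes with each control period).
- env.capture(name): name is "scene" or "side" or "wrist"; returns a dict with "image" (400x640x3 uint8, red, green, blue), "depth" (400x640 float32, m along the optical axis (not along the pixel's ray), 0 where there is no reading), "mtx" (3x3 intrinsics, pixels), "k1" (the pictures are not rectified: a ray, as slopes to the right and down, at radius r is drawn at 1 + k1 r^2 times it, then the intrinsics apply), "T" (4x4, takes a point from camera to world coordinates). Camera axes: x right, y down, z forward; pixel columns grow to the right and rows downward; lengths in m; the calibration is good to about 2 mm. A picture is of the moment at which its call begins.
- env.hand_in(): hands the job in; it is judged then, once.
The state is a dict: "time_s": time; "qpos": joint angles; "dq": joint speeds; "effort": joint torques, N m; "tcp_pos": TCP position; "eef_rot": TCP orientation; "contact_force": force on the tool from outside, world axes, zero at the start; "wrist_torque": the same for the moment, N m; "width": opening from 0.0 (shut) to 1.0 (fully open); "grip_force": force on a finger pad.
Only numpy, scipy, OpenCV 4.12 (cv2) and the standard library are available. Lean on these libraries where they do the work, as an engineer would, in place of code of your own. Each camera call takes 0.05 s, during which the arm holds its last target. There are 200 camera calls.

## Task

The sensor head has fallen over on the bench: handle it gently and stand it upright on the sprung isolation platform. Then load the platform with steel ballast blocks until its pointer rests at the mark, between the two black lines on the gauge post, and put every ballast block you did not need into the grey tray, leaving the other things on the bench alone.

Things in the scene. Friction and masses are not known exactly. Their poses are not given: they have to be found in the camera images.
- platform (a joint): How far the sprung platform has sunk, in m: 0 = empty, at its upper stop; grows as it goes down; lower stop at 0.070. It is balanced when empty and sinks straight down 25 mm per kg of load (392 N/m), settling in about 1.5 s.
- platform_floor (a point): Centre of the top face of the sprung platform, where things stand: aluminium plate, usable area 214 mm along its x and 254 mm along its y, with a grey rim 8 mm high and 6 mm thick, on four springs over a dark steel base plate (250 x 280 mm, 16 mm thick). 125 mm above the bench when empty; sinks with the load. z up.
- pointer (a point): Tip of the flat brass pointer (18 mm wide, 3 mm thick) on the platform's far (+x) edge, 3 mm below the platform's top face; moves up and down with the platform.
- mark: The mark: small white block (34 mm wide, 30 mm high) with two black lines, fixed on the gauge post beside the pointer; its height varies. Origin: its centre, midway between the lines (white gap 10 mm high), the height the pointer has to reach within 5 mm.
- sensor: Optical sensor head: square black foot 76 x 76 mm, 16 mm thick, carrying a square white column 42 x 42 mm up to 90 mm above the underside, lens on top. Origin: centre of the foot's underside; z out of the top, x and y along the sides. At the start it lies with its +x side down, resting on an edge of the foot and one of the top (origin 41 mm up, z axis dipping 13 degrees below level).
- sensor_column (a point): Centre of the sensor head's white column, 56 mm above its underside; axes as the sensor's. The head is 400 to 650 g, centre of mass 34 mm above the underside; let go on its foot's edge within 35 degrees of upright it drops onto its foot. Delicate: the fingers' forces on it must stay below 50 N in all (grip with 15 N or less).
- tray: Open grey plastic tray for spare ballast, fixed, 200 mm (along its x) x 160 mm outside, 30 mm high, walls and floor 5 mm. Origin: centre of the underside.
- large1: Large steel ballast block: square, 66 x 66 mm, 18 mm high, with an upright round dark knob on its centre, 26 mm across and 45 mm high (total height 63 mm). Mass 600 g: it lowers the platform by 15 mm. Origin: centre of the underside, z up. Stands on the bench at the start.
- large2: Large steel ballast block: square, 66 x 66 mm, 18 mm high, with an upright round dark knob on its centre, 26 mm across and 45 mm high (total height 63 mm). Mass 600 g: it lowers the platform by 15 mm. Origin: centre of the underside, z up. Stands on the bench at the start.
- small1: Small steel ballast block: square, 50 x 50 mm, 16 mm high, with an upright round dark knob on its centre, 26 mm across and 45 mm high (total height 61 mm). Mass 300 g: it lowers the platform by 7.5 mm. Origin: centre of the underside, z up. Stands on the bench at the start, or is absent.
- small2: Small steel ballast block: square, 50 x 50 mm, 16 mm high, with an upright round dark knob on its centre, 26 mm across and 45 mm high (total height 61 mm). Mass 300 g: it lowers the platform by 7.5 mm. Origin: centre of the underside, z up. Stands on the bench at the start, or is absent.
- small3: Small steel ballast block: square, 50 x 50 mm, 16 mm high, with an upright round dark knob on its centre, 26 mm across and 45 mm high (total height 61 mm). Mass 300 g: it lowers the platform by 7.5 mm. Origin: centre of the underside, z up. Stands on the bench at the start, or is absent.
- small4: Small steel ballast block: square, 50 x 50 mm, 16 mm high, with an upright round dark knob on its centre, 26 mm across and 45 mm high (total height 61 mm). Mass 300 g: it lowers the platform by 7.5 mm. Origin: centre of the underside, z up. Stands on the bench at the start, or is absent.
- mouse: Bystander, leave it alone (not to be moved more than 60 mm): black computer mouse, 105 x 60 x 32 mm. Origin: centre of the underside.
- dish: Bystander, leave it alone (not to be moved more than 60 mm): shallow white ceramic dish, 80 mm across, 16 high mm. Origin: centre of the underside.
- driver: Bystander, leave it alone (not to be moved more than 60 mm): screwdriver lying across the bench, length 170 mm. Origin: centre of the underside (of the tool: on its long axis).
- resin: Bystander, leave it alone (not to be moved more than 60 mm): amber glass jar with black cap, 64 mm across, 65 high mm. Origin: centre of the underside.
- beaker: Bystander, leave it alone (not to be moved more than 60 mm): white cup, 64 mm across, 75 high mm. Origin: centre of the underside.
Not all that is in view belongs to the job. Leave any purple look-alike of the small1 alone. Leave any green look-alike of the sensor alone.

How it is judged:
By the outcome, as a careful person would: the job done as asked, in the order asked, and still so for the second after the job is handed in, with the robot touching nothing.
Of small1, small2, small3, small4 only 2 to 4 are there at a start; the rules pass over those that are not, and their reading is None.
At some moment in a run one of large1, large2, small1, small2, small3, small4 may be knocked a few centimetres aside while the robot is not near it.
It also fails if it takes over 210 s, if anything falls off the work surface, if the arm or the gripper's body presses on something with over 40 N, if the wrist force passes 120 N, or if a joint passes its speed limit or range.

## Working session

There is one attempt and no reset: what is moved stays moved. The work goes in short steps, Python scripts to look and compute and a tool call to move; the robot and the scene stay as the last step left them, time stands still between calls to the robot, and variables do not carry over. Pictures are saved under pics/ and viewed, at most 14 in all, crops included, and the job is handed in when it is done.

Besides the shell and the picture viewer there is one more tool, called after ">>>" by a JSON object that holds its "api" and its "payload", one argument or row to a line. jog_arm: Moves the arm, as the interface text tells. Its arguments: {"type":"object","properties":{"rows":{"type":"array","items":{"type":"number","minimum":-1,"maximum":1}},"force":{"type":"number"}},"required":["rows"]}

```bash
mkdir -p pics; ls
cat > h.py <<'E'
import numpy as np, cv2
from workcell import env
def cap(n,save=None):
    c=env.capture(n)
    if save: cv2.imwrite('pics/'+save,c['image'][...,::-1])
    return c
def ray(c,u,v):
    K=c['mtx'];x=(u-K[0,2])/K[0,0];y=(v-K[1,2])/K[1,1]
    xd,yd=x,y
    for _ in range(20):
        s=1+c['k1']*(x*x+y*y);x,y=xd/s,yd/s
    T=np.array(c['T']);return T[:3,3],T[:3,:3]@np.array([x,y,1.])
def onz(c,u,v,z):
    o,d=ray(c,u,v);return o+d*(z-o[2])/d[2]
def dep(c,u,v):
    o,d=ray(c,u,v);return o+d*c['depth'][int(v),int(u)]
def cloud(c):
    K=c['mtx'];v,u=np.mgrid[0:400,0:640]
    xd=(u-K[0,2])/K[0,0];yd=(v-K[1,2])/K[1,1];x,y=xd.copy(),yd.copy()
    for _ in range(20):
        s=1+c['k1']*(x*x+y*y);x,y=xd/s,yd/s
    T=np.array(c['T']);P=np.stack([x,y,np.ones_like(x)],-1)*c['depth'][...,None]
    return P@T[:3,:3].T+T[:3,3]
E
python3 - <<'E'
from h import *
np.set_printoptions(precision=3,suppress=True)
for n in ('scene','side','wrist'):
    c=cap(n,n+'0.png');print(n,c['T'],c['k1'],c['mtx'][0,0])
print(env.get_obs(),env.grip_point_offset)
E
```

```text
pics
scene [[ 0.014  0.83  -0.558  0.975]
 [ 1.    -0.012  0.007  0.054]
 [-0.001 -0.558 -0.83   0.831]
 [ 0.     0.     0.     1.   ]] -0.08472792215120266 368.2367987126631
side [[-0.972 -0.16   0.171  0.264]
 [-0.234  0.718 -0.656  0.891]
 [-0.018 -0.677 -0.735  1.043]
 [ 0.     0.     0.     1.   ]] -0.10881763476297895 476.24976477666047
wrist [[ 0.385 -0.887 -0.254  0.31 ]
 [-0.923 -0.37  -0.105 -0.548]
 [-0.001  0.275 -0.961  0.384]
 [ 0.     0.     0.     1.   ]] -0.06197513204965707 332.23734365596704
{'time_s': 0.15, 'qpos': array([ 1.072,  0.435,  0.025,  1.574, -0.012,  1.134, -0.075]), 'dq': array([ 0.   , -0.002, -0.001, -0.002,  0.   , -0.   ,  0.   ]), 'effort': array([  0.002, -66.827,   0.986, -31.469,  -0.061,   0.039,   0.   ]), 'tcp_pos': array([ 0.241, -0.576,  0.204]), 'eef_rot': array([-3.14 ,  0.   ,  0.396]), 'contact_force': array([ 0.33 , -0.446,  0.066]), 'wrist_torque': array([ 0.002, -0.032,  0.027]), 'grip_force': 0.0, 'width': 0.9982949396410845} 0.0188
```

View pics/scene0.png

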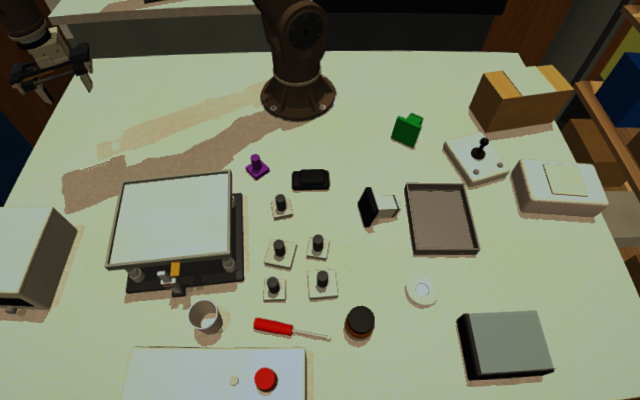

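View pics/side0.png

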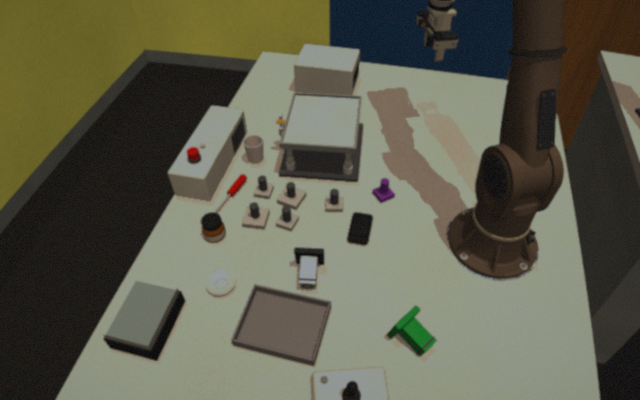

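Scene view: the fallen sensor is at (375,207), with its black foot on the left and its white column on the right. The other candidates are the green look-alike at (408,128), the white joystick box at (480,150) and the mouse at (311,180). 

Blocks by knob: small (281,203), (318,242) and (274,286), large (280,248) and (322,279). The purple decoy is at (257,163). The tray is at (440,218), the platform at (172,220), and the pointer and mark at (170,272).

```bash
cat >> h.py <<'E'
def blocks(c,P=None,zmin=.050,zmax=.072):
    P=cloud(c) if P is None else P
    hsv=cv2.cvtColor(c['image'],cv2.COLOR_RGB2HSV)
    m=((P[...,2]>.03)&(P[...,2]<.075)&(P[...,0]>.3)&(P[...,0]<1)&(np.abs(P[...,1])<.6)&(hsv[...,2]<90)).astype(np.uint8)
    n,l,s,ce=cv2.connectedComponentsWithStats(m)
    out=[]
    for i in range(1,n):
        if s[i,4]<25: continue
        q=P[l==i];t=q[q[:,2]>q[:,2].max()-.006]
        out.append((ce[i].round(0),s[i,4],t.mean(0).round(3),np.ptp(q,0).round(3)))
    return out
E
python3 - <<'E'
from h import *
np.set_printoptions(precision=3,suppress=True)
c=cap('scene');d=cap('side')
for b in blocks(c):print(*b)
print('side')
for b in blocks(d):print(*b)
P=cloud(c)
# sensor region
R=P[180:232,350:408].reshape(-1,3);I=c['image'][180:232,350:408].reshape(-1,3)
q=R[R[:,2]>.012]; g=I[R[:,2]>.012].max(1)
blk=q[g<60];wh=q[g>=60]
for n,a in(('blk',blk),('wh',wh)):print(n,len(a),a.min(0),a.max(0),a.mean(0))
r=cv2.minAreaRect((q[:,:2]*1000).astype(np.float32));print('rect',r)
# platform plate
m=(P[...,2]>.115)&(P[...,2]<.14)&(P[...,1]<-.05)&(P[...,0]>.3)
ys,xs=np.where(m);k=(xs<260)&(xs>90);pp=P[ys[k],xs[k]]
print('plat',np.median(pp[:,2]),cv2.minAreaRect((pp[:,:2]*1000).astype(np.float32)))
# tray
m=(P[...,2]>.02)&(P[...,2]<.04);sub=np.zeros_like(m);sub[175:262,400:485]=1
q=P[m&sub];print('tray',cv2.minAreaRect((q[:,:2]*1000).astype(np.float32)))
def crop(c,a,b,e,f,s): return cv2.resize(c['image'][a:b,e:f,::-1],None,fx=s,fy=s,interpolation=cv2.INTER_CUBIC)
A=crop(c,255,305,135,215,5);B=crop(d,105,155,255,335,5);C=crop(c,180,230,345,425,5);D=crop(d,235,285,275,355,5)
cv2.imwrite('pics/c1.png',np.vstack([np.hstack([A,B]),np.hstack([C,D])]))
for u,v in((175,262),(175,268),(163,276),(168,279),(177,280)):print(u,v,dep(c,u,v),c['image'][v,u])
E
```

```text
[478. 154.] 107 [0.305 0.517 0.071] [0.023 0.037 0.037]
[256. 163.] 68 [ 0.334 -0.106  0.059] [0.014 0.025 0.031]
[311. 176.] 310 [0.371 0.044 0.032] [0.049 0.068 0.006]
[371. 208.] 334 [0.488 0.188 0.072] [0.072 0.096 0.045]
[280. 201.] 116 [ 0.462 -0.035  0.061] [0.023 0.024 0.034]
[ 50. 264.] 1186 [ 0.635 -0.58   0.072] [0.22  0.025 0.045]
[317. 242.] 129 [0.578 0.058 0.061] [0.023 0.022 0.033]
[279. 247.] 141 [ 0.591 -0.033  0.063] [0.025 0.024 0.036]
[228. 263.] 103 [ 0.631 -0.15   0.073] [0.022 0.029 0.045]
[135. 273.] 120 [ 0.657 -0.365  0.071] [0.027 0.027 0.044]
[322. 278.] 146 [0.67  0.066 0.063] [0.024 0.023 0.035]
[273. 284.] 144 [ 0.681 -0.043  0.062] [0.023 0.024 0.034]
[173. 286.] 94 [ 0.689 -0.262  0.072] [0.016 0.033 0.044]
[194. 315.] 155 [ 0.747 -0.209  0.071] [0.039 0.013 0.043]
[360. 322.] 748 [0.767 0.145 0.066] [0.059 0.059 0.039]
[213. 324.] 117 [ 0.767 -0.157  0.068] [0.038 0.038 0.041]
[487. 356.] 1016 [0.844 0.397 0.07 ] [0.128 0.169 0.043]
side
[227. 154.] 495 [ 0.824 -0.144  0.072] [0.012 0.317 0.045]
[290. 161.] 84 [ 0.62  -0.144  0.073] [0.025 0.023 0.0
[... 668 characters left out ...]
.02  0.026 0.031]
blk 556 [0.4   0.166 0.012] [0.517 0.299 0.079] [0.482 0.193 0.051]
wh 507 [0.396 0.054 0.012] [0.975 0.302 0.831] [0.487 0.229 0.067]
rect ((663.4766845703125, 130.88076782226562), (123.45166015625, 629.3525390625), 65.06864166259766)
plat 0.12500808264752716 ((676.9521484375, -242.25921630859375), (517.9025268554688, 288.0511169433594), 12.573844909667969)
tray ((477.1429443359375, 381.7616882324219), (209.37863159179688, 278.8785705566406), 71.58907318115234)
175 262 [ 0.66  -0.242  0.123] [124  81  17]
175 268 [ 0.675 -0.239  0.125] [170 123  25]
163 276 [ 0.689 -0.265  0.116] [77 72 59]
168 279 [ 0.688 -0.261  0.098] [74 68 57]
177 280 [ 0.681 -0.25   0.074] [25 21 16]
```

View pics/c1.png

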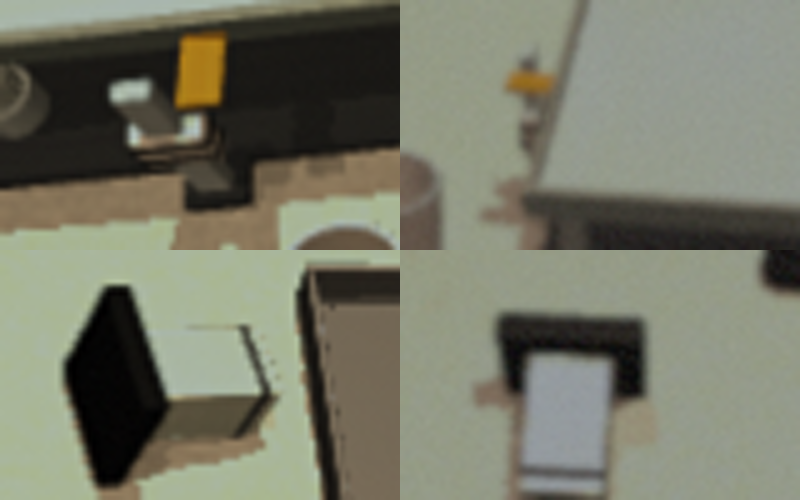

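The crop confirms the choice: white column, black foot and a lens end towards the tray, so it is the real sensor. The pointer is brass. The mark is the white block with lines on the post, just beside and below the pointer.

Run:
```python
from h import *
np.set_printoptions(precision=3,suppress=True)
c=cap('scene');d=cap('side')
for n,c in(('scene',c),('side',d)):
    P=cloud(c);g=c['image'].max(2)
    box=(P[...,0]>.41)&(P[...,0]<.56)&(P[...,1]>.13)&(P[...,1]<.285)
    f=P[box&(P[...,2]>.065)&(P[...,2]<.09)]
    print(n,'foot top edge',len(f),f.mean(0),cv2.minAreaRect((f[:,:2]*1000).astype(np.float32)))
    w=P[box&(g>110)&(P[...,2]>.025)&(P[...,2]<.075)&(P[...,1]>.19)]
    # top face: fit plane
    A=np.c_[w[:,:2],np.ones(len(w))]
    k=np.ones(len(w),bool)
    for _ in range(8):
        co=np.linalg.lstsq(A[k],w[k,2],rcond=None)[0];k=np.abs(A@co-w[:,2])<.004
    print('face',k.sum(),len(w),co,w[k].mean(0),cv2.minAreaRect((w[k][:,:2]*1000).astype(np.float32)))
    p=P[(P[...,2]>.121)&(P[...,2]<.129)&(P[...,0]>.38)&(P[...,0]<.72)&(P[...,1]<-.1)&(P[...,1]>-.45)]
    print('plat',len(p),np.median(p[:,2]),cv2.minAreaRect((p[:,:2]*1000).astype(np.float32)))
    p=P[(P[...,2]>.020)&(P[...,2]<.036)&(P[...,0]>.36)&(P[...,0]<.65)&(P[...,1]<.48)&(P[...,1]>.27)]
    print('tray',len(p),cv2.minAreaRect((p[:,:2]*1000).astype(np.float32)))
```

```text
scene foot top edge 222 [0.48  0.19  0.074] ((476.9306945800781, 190.85194396972656), (75.65674591064453, 19.091196060180664), 10.782244682312012)
face 287 288 [ 0.048 -0.223  0.079] [0.469 0.235 0.049] ((468.0720520019531, 236.9486541748047), (43.142513275146484, 62.83389663696289), 11.153143882751465)
plat 9187 0.12485197884482269 ((565.771484375, -268.41900634765625), (256.8168029785156, 266.2749328613281), 6.499377727508545)
tray 902 ((504.11944580078125, 386.0793151855469), (182.46775817871094, 290.93560791015625), 88.77020263671875)
side foot top edge 205 [0.473 0.195 0.074] ((473.355224609375, 194.34439086914062), (76.23206329345703, 16.282878875732422), 10.473953247070312)
face 387 426 [ 0.04  -0.214  0.08 ] [0.467 0.233 0.049] ((466.4435119628906, 233.69390869140625), (41.80582046508789, 75.39250946044922), 10.1502046585083)
plat 3242 0.12463245497516612 ((562.3419189453125, -269.2576904296875), (255.0550079345703, 276.0003967285156), 6.294234275817871)
tray 852 ((473.8151550292969, 368.8131103515625), (195.6514434814453, 249.87672424316406), 83.32044219970703)
```

```bash
cat >> h.py <<'E'
def plan(tgt,yaw_deg,step=.035,via=None):
    """print moves: turn rows, then shift rows, from the present pose"""
    o=env.get_obs();p=np.array(o['tcp_pos']);y=o['eef_rot'][2]
    dt=(np.radians(yaw_deg)-y+np.pi)%(2*np.pi)-np.pi
    y2=y+dt;c,s=np.cos(y2),np.sin(y2)
    n=int(np.ceil(abs(dt)/.15));print('turn rows',n,'each',round(-dt/.15/max(n,1),2),'now',p.round(4),round(np.degrees(y),1),'q7',o['qpos'][6].round(2))
    for t in (via or [])+[tgt]:
        d=np.array(t)-p;m=max(1,int(np.ceil(np.linalg.norm(d)/step)))
        q=np.array([c*d[0]+s*d[1],s*d[0]-c*d[1],-d[2]])/.05/m
        print('to',np.round(t,4),'rows',m,'each',q.round(2));p=np.array(t)
def st():
    o=env.get_obs();print('t',round(o['time_s'],2),'tcp',o['tcp_pos'].round(4),'rot',np.degrees(o['eef_rot']).round(1),'F',o['contact_force'].round(1),'w',round(o['width'],3),'g',round(o['grip_force'],1))
E
python3 - <<'E'
from h import *
plan([.4635,.25,.006],100.6,via=[[.46,-.3,.205],[.4635,.25,.205],[.4635,.25,.08]])
E
```

```text
turn rows 10 each -0.91 now [ 0.2409 -0.5766  0.2044] 22.7 q7 -0.08
to [ 0.46  -0.3    0.205] rows 11 each [ 0.42  0.48 -0.  ]
to [0.4635 0.25   0.205 ] rows 16 each [ 0.67  0.13 -0.  ]
to [0.4635 0.25   0.08  ] rows 4 each [0.   0.   0.62]
to [0.4635 0.25   0.006 ] rows 3 each [0.   0.   0.49]
```

>>> {"api": "jog_arm", "payload": {
  "rows": [1, 0, 0, 0, -0.91, 1, 0, 0, 0, -0.91, 1, 0, 0, 0, -0.91, 1, 0, 0, 0, -0.91, 1, 0, 0, 0, -0.91, 1, 0, 0, 0, -0.91, 1, 0, 0, 0, -0.91, 1, 0, 0, 0, -0.91, 1, 0, 0, 0, -0.91, 1, 0, 0, 0, -0.91]
}}

```text
time_s: 1.35
tcp_pos: [0.2409, -0.5767, 0.2045]
eef_rot: [-3.142, -0.0, 1.766]
contact_force: [0.6, -0.4, 0.2]
width: 1.001
grip_force: 0.0
```

>>> {"api": "jog_arm", "payload": {
  "rows": [1, 0.42, 0.48, 0, 0, 1, 0.42, 0.48, 0, 0, 1, 0.42, 0.48, 0, 0, 1, 0.42, 0.48, 0, 0, 1, 0.42, 0.48, 0, 0, 1, 0.42, 0.48, 0, 0, 1, 0.42, 0.48, 0, 0, 1, 0.42, 0.48, 0, 0, 1, 0.42, 0.48, 0, 0, 1, 0.42, 0.48, 0, 0, 1, 0.42, 0.48, 0, 0]
}}

```text
time_s: 2.45
tcp_pos: [0.4572, -0.299, 0.2047]
eef_rot: [3.141, 0.0, 1.761]
contact_force: [0.3, -0.5, -0.3]
width: 0.995
grip_force: 0.0
```

>>> {"api": "jog_arm", "payload": {
  "rows": [1, 0.67, 0.13, 0, 0, 1, 0.67, 0.13, 0, 0, 1, 0.67, 0.13, 0, 0, 1, 0.67, 0.13, 0, 0, 1, 0.67, 0.13, 0, 0, 1, 0.67, 0.13, 0, 0, 1, 0.67, 0.13, 0, 0, 1, 0.67, 0.13, 0, 0]
}}

```text
time_s: 3.25
tcp_pos: [0.457, -0.0258, 0.2047]
eef_rot: [3.141, 0.0, 1.76]
contact_force: [0.3, 0.1, 0.7]
width: 1.001
grip_force: 0.0
```

>>> {"api": "jog_arm", "payload": {
  "rows": [1, 0.67, 0.13, 0, 0, 1, 0.67, 0.13, 0, 0, 1, 0.67, 0.13, 0, 0, 1, 0.67, 0.13, 0, 0, 1, 0.67, 0.13, 0, 0, 1, 0.67, 0.13, 0, 0, 1, 0.67, 0.13, 0, 0, 1, 0.67, 0.13, 0, 0, 1, 0, 0, 0, 0]
}}

```text
time_s: 4.15
tcp_pos: [0.4564, 0.2513, 0.2049]
eef_rot: [3.141, -0.003, 1.767]
contact_force: [0.5, -0.2, 0.8]
width: 1.002
grip_force: 0.0
```

Run:
```python
from h import *
st();plan([.4635,.25,.006],100.6,via=[[.4635,.25,.07]])
c=cap('wrist','w1.png')
```

```text
t 4.15 tcp [0.4564 0.2513 0.2049] rot [180.   -0.2 101.2] F [ 0.5 -0.2  0.8] w 1.002 g 0.0
turn rows 1 each 0.07 now [0.4564 0.2513 0.2049] 101.2 q7 -0.64
to [0.4635 0.25   0.07  ] rows 4 each [-0.01  0.03  0.67]
to [0.4635 0.25   0.006 ] rows 2 each [0.   0.   0.64]
```

View pics/w1.png

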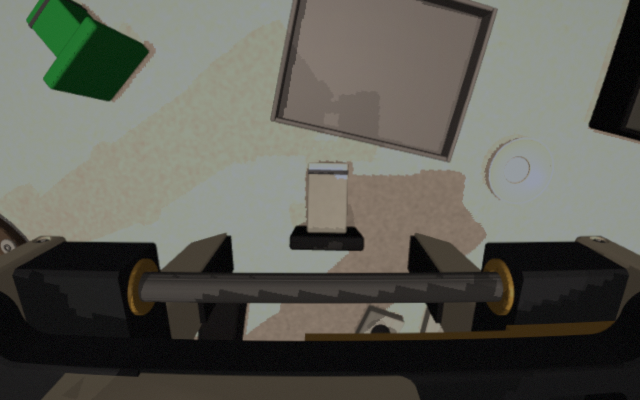

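The wrist view shows the column at (327,200), centred between the fingers and aligned with them. The tray is at (380,75).

>>> {"api": "jog_arm", "payload": {
  "rows": [1, -0.01, 0.03, 0.67, 0.07, 1, -0.01, 0.03, 0.67, 0, 1, -0.01, 0.03, 0.67, 0, 1, -0.01, 0.03, 0.67, 0, 1, 0, 0, 0.32, 0, 1, 0, 0, 0.32, 0, 1, 0, 0, 0.32, 0, 1, 0, 0, 0.32, 0, 1, 0, 0, 0, 0]
}}

```text
time_s: 5.1
tcp_pos: [0.4631, 0.2426, 0.0049]
eef_rot: [-3.139, 0.002, 1.749]
contact_force: [-0.2, -0.1, -0.1]
width: 1.002
grip_force: 0.0
```

>>> {"api": "jog_arm", "payload": {
  "rows": [-0.2, 0, 0, 0, 0, -0.2, 0, 0, 0, 0, -0.2, 0, 0, 0, 0, -0.2, 0, 0, 0, 0, -0.2, 0, 0, 0, 0, -0.2, 0, 0, 0, 0, -0.2, 0, 0, 0, 0, -0.2, 0, 0, 0, 0],
  "force": 6
}}

```text
time_s: 5.9
tcp_pos: [0.4641, 0.2453, 0.0067]
eef_rot: [3.141, -0.0, 1.75]
contact_force: [1.1, 0.8, 1.5]
width: 0.458
grip_force: 6.0
```

>>> {"api": "jog_arm", "payload": {
  "rows": [-0.2, 0, 0, -0.2, 0, -0.2, 0, 0, -0.2, 0, -0.2, 0, 0, -0.2, 0, -0.2, 0, 0, -0.2, 0, -0.2, 0, 0, -0.2, 0, -0.2, 0, 0, -0.2, 0, -0.2, 0, 0, -0.2, 0, -0.2, 0, 0, -0.2, 0, -0.2, 0, 0, -0.2, 0, -0.2, 0, 0, -0.2, 0, -0.2, 0, 0, -0.2, 0, -0.2, 0, 0, 0, 0]
}}

```text
time_s: 7.1
tcp_pos: [0.4645, 0.2458, 0.118]
eef_rot: [3.139, -0.001, 1.75]
contact_force: [1.2, 1.0, -5.5]
width: 0.455
grip_force: 6.0
```

Run:
```python
from h import *
st()
c=cap('scene');d=cap('side')
A=cv2.resize(c['image'][130:260,320:450,::-1],(400,400));B=cv2.resize(d['image'][180:310,250:380,::-1],(400,400))
cv2.imwrite('pics/c2.png',np.hstack([A,B]))
```

```text
t 7.1 tcp [0.4645 0.2458 0.118 ] rot [179.9  -0.  100.3] F [ 1.2  1.  -5.5] w 0.455 g 6.0
```

View pics/c2.png

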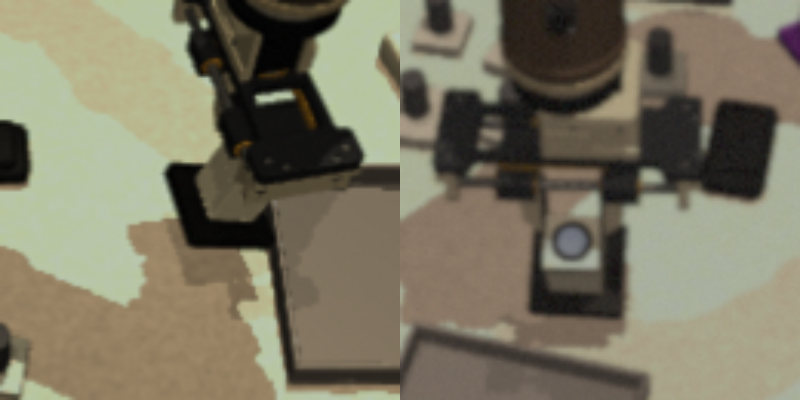

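Both views show the sensor swung down and hanging nearly upright, foot down, under the fingers (foot at about (565,290) in the crop). Next I'll measure the platform and plan the carry.

>>> {"api": "jog_arm", "payload": {
  "rows": [-0.2, 0, 0, -0.4, 0, -0.2, 0, 0, -0.4, 0, -0.2, 0, 0, -0.4, 0, -0.2, 0, 0, -0.4, 0, -0.2, 0, 0, -0.4, 0, -0.2, 0, 0, -0.4, 0, -0.2, 0, 0, -0.4, 0, -0.2, 0, 0, 0, 0, -0.2, 0, 0, 0, 0, -0.2, 0, 0, 0, 0],
  "force": 10
}}

```text
time_s: 8.2
tcp_pos: [0.4631, 0.2445, 0.2549]
eef_rot: [-3.139, 0.001, 1.75]
contact_force: [-0.4, 0.2, -5.2]
width: 0.458
grip_force: 10.0
```

Run:
```python
from h import *
np.set_printoptions(precision=4,suppress=True)
st()
for n in('scene','side'):
    c=cap(n);P=cloud(c);hsv=cv2.cvtColor(c['image'],cv2.COLOR_RGB2HSV)
    m=((P[...,2]>.118)&(P[...,2]<.14)&(P[...,0]>.38)&(P[...,0]<.75)&(P[...,1]<-.1)&(P[...,1]>-.45)).astype(np.uint8)
    m=cv2.morphologyEx(m,cv2.MORPH_OPEN,np.ones((13,13)))
    p=P[m>0];r=cv2.minAreaRect((p[:,:2]*1000).astype(np.float32));print(n,r,np.median(p[:,2]))
    b=((hsv[...,0]>12)&(hsv[...,0]<26)&(hsv[...,1]>150)&(hsv[...,2]>100)&(P[...,0]>.6)&(P[...,1]<-.15)&(P[...,1]>-.4)&(P[...,2]>.06))
    q=P[b];print('brass',len(q),q.mean(0),q.min(0),q.max(0))
    w=P[(P[...,0]>.66)&(P[...,0]<.73)&(P[...,1]>-.33)&(P[...,1]<-.2)&(P[...,2]>.03)&(P[...,2]<.2)&~b]
    print('post',len(w),w.min(0),w.max(0))
    # tray: floor points (z<.012) brownish-grey by darkness bounded + rim
    m=((P[...,2]>.022)&(P[...,2]<.036)&(P[...,0]>.39)&(P[...,0]<.63)&(P[...,1]<.5)&(P[...,1]>.28)&(hsv[...,2]<150)).astype(np.uint8)
    nn,l,s,ce=cv2.connectedComponentsWithStats(m);i=1+np.argmax(s[1:,4]);q=P[l==i]
    print('tray',s[i,4],cv2.minAreaRect((q[:,:2]*1000).astype(np.float32)))
```

```text
t 8.2 tcp [0.4631 0.2445 0.2549] rot [-179.9    0.1  100.3] F [-0.4  0.2 -5.2] w 0.458 g 10.0
scene ((548.5435180664062, -271.56268310546875), (230.9309844970703, 268.989013671875), 6.57473087310791) 0.12509632144430566
brass 125 [ 0.6752 -0.2402  0.1232] [ 0.6599 -0.2502  0.1206] [ 0.6915 -0.2303  0.1268]
post 504 [ 0.66   -0.33    0.0309] [ 0.6942 -0.2294  0.1356]
tray 754 ((497.04583740234375, 375.4815368652344), (160.968017578125, 201.59483337402344), 88.82029724121094)
side ((493.1874694824219, -291.2291259765625), (116.0356216430664, 241.50393676757812), 13.105636596679688) 0.12464401800559372<stdin>:10: RuntimeWarning: Mean of empty slice.
  ret = um.true_divide(
Traceback (most recent call last):
ValueError: zero-size array to reduction operation minimum which has no identity
```

Run:
```python
from h import *
plan([.498,-.358,.188],96.5,via=[[.498,-.358,.25]],step=.028)
```

```text
turn rows 1 each 0.44 now [0.4632 0.2446 0.2552] 100.3 q7 -0.61
to [ 0.498 -0.358  0.25 ] rows 22 each [-0.55 -0.03  0.  ]
to [ 0.498 -0.358  0.188] rows 3 each [0.   0.   0.41]
```

>>> {"api": "jog_arm", "payload": {
  "rows": [-0.2, 0, 0, 0, 0.44, -0.2, -0.3, -0.02, 0, 0, -0.2, -0.55, -0.03, 0, 0, -0.2, -0.55, -0.03, 0, 0, -0.2, -0.55, -0.03, 0, 0, -0.2, -0.55, -0.03, 0, 0, -0.2, -0.55, -0.03, 0, 0, -0.2, -0.55, -0.03, 0, 0, -0.2, -0.55, -0.03, 0, 0, -0.2, -0.55, -0.03, 0, 0, -0.2, -0.55, -0.03, 0, 0, -0.2, -0.55, -0.03, 0, 0]
}}

```text
time_s: 9.5
tcp_pos: [0.4803, -0.046, 0.2559]
eef_rot: [-3.141, -0.0, 1.684]
contact_force: [0.4, -0.1, -6.1]
width: 0.459
grip_force: 10.0
```

>>> {"api": "jog_arm", "payload": {
  "rows": [-0.2, -0.55, -0.03, 0, 0, -0.2, -0.55, -0.03, 0, 0, -0.2, -0.55, -0.03, 0, 0, -0.2, -0.55, -0.03, 0, 0, -0.2, -0.55, -0.03, 0, 0, -0.2, -0.55, -0.03, 0, 0, -0.2, -0.55, -0.03, 0, 0, -0.2, -0.55, -0.03, 0, 0, -0.2, -0.55, -0.03, 0, 0, -0.2, -0.55, -0.03, 0, 0, -0.2, -0.55, -0.03, 0, 0, -0.2, -0.2, -0.03, 0, 0]
}}

```text
time_s: 10.7
tcp_pos: [0.4971, -0.3608, 0.255]
eef_rot: [-3.14, 0.0, 1.681]
contact_force: [-1.4, -0.8, -6.0]
width: 0.452
grip_force: 10.0
```

>>> {"api": "jog_arm", "payload": {
  "rows": [-0.2, 0, 0, 0, 0, -0.2, 0, 0, 0, 0, -0.2, 0, 0, 0, 0]
}}

```text
time_s: 11.0
tcp_pos: [0.4987, -0.3553, 0.2564]
eef_rot: [3.141, -0.001, 1.687]
contact_force: [-0.9, -0.7, -6.2]
width: 0.453
grip_force: 10.0
```

Run:
```python
from h import *
st();plan([.498,-.358,.188],96.5)
c=cap('scene');d=cap('side')
A=cv2.resize(c['image'][130:260,90:220,::-1],(400,400));B=cv2.resize(d['image'][50:180,270:400,::-1],(400,400))
cv2.imwrite('pics/c3.png',np.hstack([A,B]))
```

```text
t 11.0 tcp [ 0.4987 -0.3553  0.2564] rot [ 1.80e+02 -1.00e-01  9.66e+01] F [-0.9 -0.7 -6.2] w 0.453 g 10.0
turn rows 1 each 0.02 now [ 0.4987 -0.3553  0.2564] 96.6 q7 0.52
to [ 0.498 -0.358  0.188] rows 2 each [-0.03 -0.01  0.68]
```

View pics/c3.png

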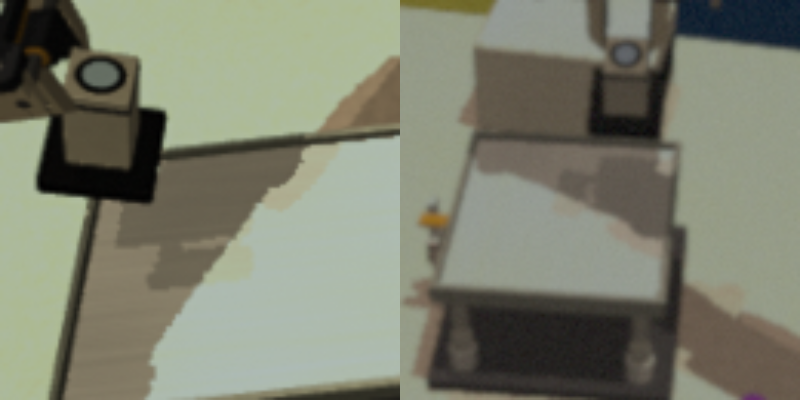

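Both views show the sensor hanging upright over the platform's near outer corner. I'll move it a little inward and lower it.

>>> {"api": "jog_arm", "payload": {
  "rows": [-0.2, 0.25, -0.03, 0.34, 0, -0.2, 0, 0, 0.34, 0, -0.2, 0, 0, 0.34, 0, -0.2, 0, 0, 0.34, 0, -0.2, 0, 0, 0.1, 0, -0.2, 0, 0, 0.1, 0, -0.2, 0, 0, 0.1, 0, -0.2, 0, 0, 0, 0]
}}

```text
time_s: 11.9
tcp_pos: [0.4956, -0.3456, 0.1741]
eef_rot: [3.141, 0.001, 1.684]
contact_force: [-1.8, -3.0, 2.1]
width: 0.454
grip_force: 10.0
```

Run:
```python
from h import *
st()
c=cap('scene');d=cap('side')
A=cv2.resize(c['image'][130:260,90:220,::-1],(400,400));B=cv2.resize(d['image'][50:180,270:400,::-1],(400,400))
cv2.imwrite('pics/c4.png',np.hstack([A,B]))
```

```text
t 11.9 tcp [ 0.4956 -0.3456  0.1741] rot [1.80e+02 1.00e-01 9.65e+01] F [-1.8 -3.   2.1] w 0.454 g 10.0
```

View pics/c4.png

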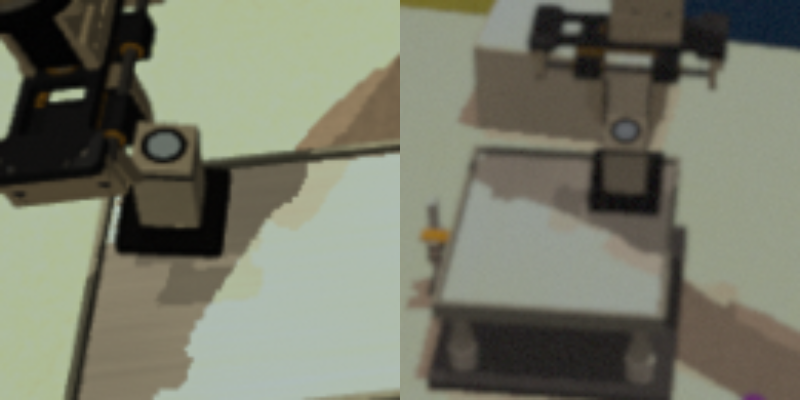

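The foot is on the plate inside the rim and the platform has already sunk. Release and rise.

>>> {"api": "jog_arm", "payload": {
  "rows": [0.05, 0, 0, 0, 0, 0.2, 0, 0, 0, 0, 0.4, 0, 0, 0, 0, 1, 0, 0, 0, 0, 1, 0, 0, 0, 0, 1, 0, 0, 0, 0, 1, 0, 0, -0.3, 0, 1, 0, 0, -0.4, 0, 1, 0, 0, -0.7, 0, 1, 0, 0, -0.7, 0, 1, 0, 0, -0.7, 0, 1, 0, 0, -0.7, 0]
}}

```text
time_s: 13.2
tcp_pos: [0.4951, -0.345, 0.3501]
eef_rot: [3.141, 0.0, 1.684]
contact_force: [0.5, -1.3, -0.0]
width: 1.002
grip_force: 0.0
```

>>> {"api": "jog_arm", "payload": {
  "rows": [1, 0.7, 0, 0, 0, 1, 0.7, 0, 0, 0, 1, 0.7, 0, 0, 0, 1, 0.7, 0, 0, 0, 1, 0.7, 0, 0, 0, 1, 0.7, 0, 0, 0, 1, 0.7, 0, 0, 0, 1, 0.7, 0, 0, 0, 1, 0.7, 0, 0, 0, 1, 0.7, 0, 0, 0, 1, 0, 0, 0, 0, 1, 0, 0, 0, 0]
}}

```text
time_s: 14.4
tcp_pos: [0.4556, 0.0031, 0.3487]
eef_rot: [3.141, 0.001, 1.686]
contact_force: [0.1, -0.6, -0.7]
width: 1.0
grip_force: 0.0
```

Run:
```python
from h import *
np.set_printoptions(precision=4,suppress=True)
st()
c=cap('scene');d=cap('side');P=cloud(c)
for b in blocks(c):
    if b[1]<170 and b[2][2]<.066: print(*b)
m=(P[...,2]>.09)&(P[...,2]<.14)&(P[...,0]>.5)&(P[...,0]<.62)&(P[...,1]>-.34)&(P[...,1]<-.18);print('plate z',np.median(P[m][:,2]))
hsv=cv2.cvtColor(c['image'],cv2.COLOR_RGB2HSV)
b=((hsv[...,0]>12)&(hsv[...,0]<26)&(hsv[...,1]>150)&(P[...,0]>.6)&(P[...,1]<-.15)&(P[...,1]>-.4)&(P[...,2]>.06))
q=P[b];print('brass',len(q),q.mean(0),q.max(0))
A=cv2.resize(c['image'][250:310,135:215,::-1],(800,600),interpolation=cv2.INTER_CUBIC)
A[:260,560:800]=cv2.resize(d['image'][60:190,270:390,::-1],(240,260))
cv2.imwrite('pics/c5.png',A)
```

```text
t 14.4 tcp [0.4556 0.0031 0.3487] rot [180.    0.   96.6] F [ 0.1 -0.6 -0.7] w 1.0 g 0.0
[255. 161.] 111 [ 0.327 -0.109  0.061] [0.024 0.025 0.034]
[280. 201.] 120 [ 0.461 -0.035  0.061] [0.026 0.023 0.033]
[317. 242.] 125 [0.578 0.058 0.061] [0.023 0.022 0.032]
[279. 247.] 149 [ 0.591 -0.032  0.063] [0.024 0.024 0.035]
[135. 275.] 83 [ 0.659 -0.367  0.065] [0.021 0.027 0.038]
[322. 278.] 146 [0.67  0.067 0.063] [0.025 0.023 0.036]
[273. 284.] 151 [ 0.681 -0.043  0.061] [0.024 0.025 0.034]
plate z 0.10919045605294664
brass 136 [ 0.6745 -0.2395  0.1072] [ 0.6909 -0.2293  0.1103]
```

View pics/c5.png

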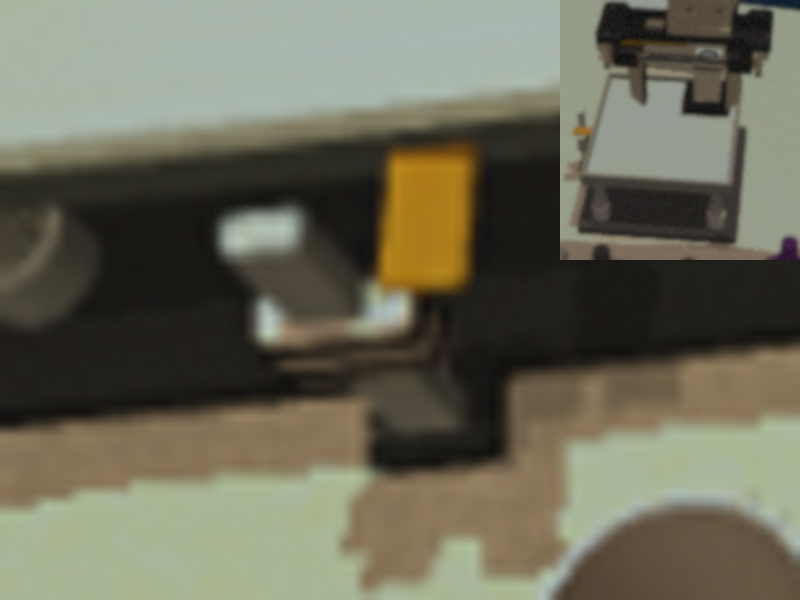

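Run:
```python
from h import *
np.set_printoptions(precision=1,suppress=True,linewidth=200)
Z=[];D=[]
for _ in range(4):
    c=cap('scene');D.append(c['depth'])
c['depth']=np.median(D,0);P=cloud(c)
print('z mm rows 276..294, cols 158..180');print((P[276:294,158:181,2]*1000).round().astype(int))
print((P[280:292:2,158:181:2,0]*1000).round().astype(int))
print('V');print(c['image'][276:294,158:181].max(2))
```

```text
z mm rows 276..294, cols 158..180
[[118 119 117 117 117 117 116 116 114 107 102  96  17  17  15 107 107 105 108 107 107 107 107]
 [ 17 113 113 113 111 112 111 110 108 107 101  97  93  17  17 108 108 107 108 107 108 108 106]
 [ 15  16 108 108 106 106 105 105 104 103 102  96  90  85  85 108 108 108 108 108 108 107 106]
 [ 16  16  16 104 100 102 100 101 100  98  99  95  89  85  85  85  83  84  81 105 104 104  14]
 [ 15  17  16  84  98  96  96  95  94  94  93  92  90  84  85  84  84  84  80  74  69  16  16]
 [ 15  17  16  84  83  91  91  89  89  87  86  87  87  84  84  84  85  83  78  73  68  63  16]
 [ 16  16  14  84  82  83  86  84  85  85  83  83  84  84  83  83  82  82  78  73  65  61  17]
 [ 15  16  16  83  82  83  83  82  83  82  81  82  80  79  79  79  78  77  77  72  65  59  17]
 [ 16  16  16  81  80  79  79  79  77  78  78  75  76  77  76  75  75  72  72  70  66  59  15]
 [ 14  16  15  76  78  77  78  74  75  73  71  71  70  68  69  68  67  67  65  65  65  59  17]
 [ 16  15  16  16  16  67  69  67  67  66  67  65  64  64  63  64  63  62  61  61  60  56  16]
 [ 17  15  14  15  16
[... 1964 characters left out ...]
0  50  47  50  43  44  38  50  27]
 [ 32  32  33  30  31  29  35  36  36  37  43  43  44  55  58  68  72  71  63  50  48  56  33]
 [ 29  28  28  26  24  20  24  41  46  46  42  42  60  74  75  77  79  79  77  63  53  52  45]
 [ 23  26  30  28  28  36  36  41  43  49  55  64  80  87  81  77  79  78  78  75  62  53  54]
 [ 65  73  80  78  81 106 115 131 131 130 130 130 132 117  89  80  80  80  81  80  76  64  54]
 [135 139 138 135 135 140 139 138 136 136 138 140 139 105  63  69  79  80  81  80  82  77  64]
 [139 141 137 136 135 138 138 136 135 137 140 143 141 106  52  54  74  79  80  79  80  80  68]
 [137 137 136 135 132 133 135 135 137 139 139 139 140 113  65  43  44  53  50  43  43  45  41]]
```

The mark's top face is at z≈84.5 mm, so its centre is ≈69 mm. The plate sits at 109.2 mm with the sensor on it, so the pointer needs to drop about 37 mm more. That is five small units (37.5 mm): large + large + small. The remaining two small blocks go in the tray.

Run:
```python
from h import *
plan([.588,-.031,.027],6.5,via=[[.588,-.031,.2],[.588,-.031,.06]],step=.04)
```

```text
turn rows 11 each 0.95 now [0.4558 0.0017 0.3484] 96.4 q7 -0.07
to [ 0.588 -0.031  0.2  ] rows 6 each [0.43 0.16 0.49]
to [ 0.588 -0.031  0.06 ] rows 4 each [0.  0.  0.7]
to [ 0.588 -0.031  0.027] rows 1 each [0.   0.   0.66]
```

>>> {"api": "jog_arm", "payload": {
  "rows": [1, 0, 0, 0, 0.96, 1, 0, 0, 0, 0.96, 1, 0, 0, 0, 0.96, 1, 0, 0, 0, 0.96, 1, 0, 0, 0, 0.96, 1, 0, 0, 0, 0.96, 1, 0, 0, 0, 0.96, 1, 0, 0, 0, 0.96, 1, 0, 0, 0, 0.96, 1, 0, 0, 0, 0.96, 1, 0, 0, 0, 0.88]
}}

```text
time_s: 15.8
tcp_pos: [0.4557, 0.0021, 0.3484]
eef_rot: [-3.142, 0.0, 0.105]
contact_force: [-0.5, -0.6, 0.3]
width: 1.0
grip_force: 0.0
```

Run:
```python
from h import *
st();plan([.588,-.031,.027],6.5,via=[[.588,-.031,.2],[.588,-.031,.06]],step=.04)
```

```text
t 15.8 tcp [0.4557 0.0021 0.3484] rot [-180.    0.    6.] F [-0.5 -0.6  0.3] w 1.0 g 0.0
turn rows 1 each -0.05 now [0.4557 0.0021 0.3484] 6.0 q7 -1.63
to [ 0.588 -0.031  0.2  ] rows 6 each [0.43 0.16 0.49]
to [ 0.588 -0.031  0.06 ] rows 4 each [0.  0.  0.7]
to [ 0.588 -0.031  0.027] rows 1 each [0.   0.   0.66]
```

>>> {"api": "jog_arm", "payload": {
  "rows": [1, 0.43, 0.16, 0.49, 0, 1, 0.43, 0.16, 0.49, 0, 1, 0.43, 0.16, 0.49, 0, 1, 0.43, 0.16, 0.49, 0, 1, 0.43, 0.16, 0.49, 0, 1, 0.43, 0.16, 0.49, 0, 1, 0, 0, 0.7, 0, 1, 0, 0, 0.7, 0, 1, 0, 0, 0.7, 0, 1, 0, 0, 0.7, 0, 1, 0, 0, 0, 0, 1, 0, 0, 0, 0]
}}

```text
time_s: 17.0
tcp_pos: [0.5892, -0.031, 0.0618]
eef_rot: [-3.141, 0.001, 0.112]
contact_force: [0.0, -0.1, 0.5]
width: 1.002
grip_force: 0.0
```

Run:
```python
from h import *
st();plan([.588,-.031,.027],6.5)
c=cap('wrist','w2.png')
for b in blocks(c): print(*b)
```

```text
t 17.0 tcp [ 0.5892 -0.031   0.0618] rot [-1.8e+02  1.0e-01  6.4e+00] F [ 0.  -0.1  0.5] w 1.002 g 0.0
turn rows 1 each -0.01 now [ 0.5892 -0.031   0.0618] 6.4 q7 -1.74
to [ 0.588 -0.031  0.027] rows 1 each [-0.02 -0.    0.7 ]
[586.   5.] 506 [ 0.731 -0.163  0.072] [0.013 0.007 0.045]
[363.  78.] 2025 [ 0.679 -0.044  0.061] [0.025 0.025 0.033]
[163.  80.] 2686 [0.667 0.065 0.063] [0.025 0.025 0.035]
[493. 184.] 223 [ 0.627 -0.141  0.034] [0.026 0.015 0.008]
[502. 188.] 61 [ 0.626 -0.143  0.042] [0.018 0.007 0.004]
[508. 190.] 90 [ 0.626 -0.143  0.047] [0.02  0.01  0.007]
[513. 193.] 93 [ 0.626 -0.143  0.053] [0.019 0.01  0.007]
[526. 200.] 613 [ 0.624 -0.144  0.072] [0.02  0.015 0.021]
[325. 230.] 1884 [ 0.59  -0.034  0.063] [0.025 0.025 0.035]
[179. 231.] 1907 [0.578 0.057 0.061] [0.025 0.025 0.033]
```

View pics/w2.png

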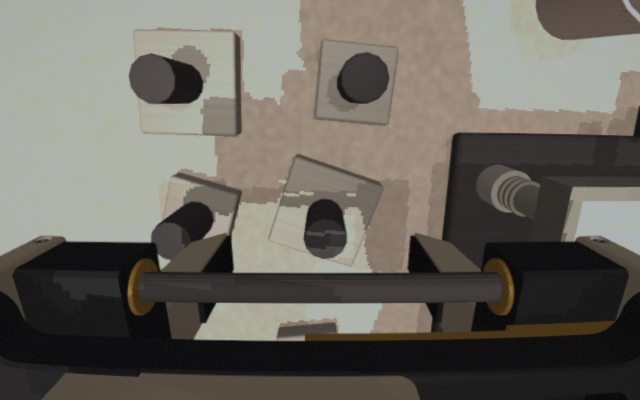

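The wrist view shows the large block's knob at (325,230), between the fingers, so I'll grip it.

>>> {"api": "jog_arm", "payload": {
  "rows": [1, 0, 0.02, 0.7, 0, 1, 0, 0, 0, 0, -0.8, 0, 0, 0, 0, -0.8, 0, 0, 0, 0, -0.8, 0, 0, 0, 0, -0.8, 0, 0, 0, 0, -0.8, 0, 0, 0, 0, -0.8, 0, 0, 0, 0, -0.8, 0, 0, 0, 0],
  "force": 30
}}

```text
time_s: 17.95
tcp_pos: [0.5893, -0.0316, 0.0266]
eef_rot: [3.142, 0.0, 0.112]
contact_force: [-0.2, 0.0, 0.5]
width: 0.44
grip_force: 0.0
```

>>> {"api": "jog_arm", "payload": {
  "rows": [-0.8, 0, 0, -0.5, 0, -0.8, 0, 0, -0.5, 0, -0.8, 0, 0, -0.5, 0, -0.8, 0, 0, -0.5, 0, -0.8, 0, 0, -0.5, 0, -0.8, 0, 0, -0.5, 0, -0.8, 0, 0, -0.5, 0, -0.8, 0, 0, 0, 0]
}}

```text
time_s: 18.75
tcp_pos: [0.5914, -0.0312, 0.2051]
eef_rot: [3.141, -0.006, 0.112]
contact_force: [-0.2, 0.1, -0.2]
width: 0.1
grip_force: 0.0
```

Run:
```python
from h import *
st();plan([.610,-.325,.145],6.5,via=[[.610,-.325,.2]],step=.033)
```

```text
t 18.75 tcp [ 0.5914 -0.0312  0.2051] rot [180.   -0.3   6.4] F [-0.2  0.1 -0.2] w 0.1 g 0.0
turn rows 1 each -0.01 now [ 0.5914 -0.0312  0.2051] 6.4 q7 -1.67
to [ 0.61  -0.325  0.2  ] rows 9 each [-0.03  0.65  0.01]
to [ 0.61  -0.325  0.145] rows 2 each [0.   0.   0.55]
```

The fingers needed about 10 rows to close, so I lifted too early. I'll retry with a smaller opening.

>>> {"api": "jog_arm", "payload": {
  "rows": [0.3, 0, 0, 0, 0, 0.3, 0, 0, 0, 0, 0.3, 0, 0, 0, 0, 0.3, 0, 0, 0, 0, 0.3, 0, 0, 0, 0, 0.3, 0, 0, 0, 0, 0.3, 0, 0, 0, 0]
}}

```text
time_s: 19.45
tcp_pos: [0.5894, -0.0316, 0.2014]
eef_rot: [3.142, 0.0, 0.112]
contact_force: [0.5, 0.4, 0.1]
width: 0.637
grip_force: 0.0
```

Run:
```python
from h import *
st();c=cap('wrist')
for b in blocks(c): print(*b)
plan([.590,-.034,.027],6.5,step=.036)
```

```text
t 19.45 tcp [ 0.5894 -0.0316  0.2014] rot [180.    0.    6.4] F [0.5 0.4 0.1] w 0.637 g 0.0
[161.   5.] 496 [0.737 0.14  0.061] [0.014 0.047 0.035]
[476.  35.] 826 [ 0.742 -0.158  0.071] [0.046 0.029 0.044]
[229.  90.] 743 [0.667 0.065 0.063] [0.024 0.025 0.035]
[344.  90.] 611 [ 0.679 -0.044  0.061] [0.025 0.025 0.03 ]
[556. 114.] 239 [ 0.683 -0.251  0.072] [0.013 0.013 0.045]
[426. 155.] 48 [ 0.624 -0.14   0.034] [0.025 0.008 0.007]
[433. 158.] 87 [ 0.623 -0.143  0.055] [0.019 0.008 0.019]
[322. 180.] 597 [ 0.589 -0.034  0.063] [0.025 0.024 0.034]
[234. 182.] 653 [0.577 0.056 0.061] [0.025 0.024 0.032]
[253. 329.] 197 [0.386 0.029 0.032] [0.012 0.034 0.004]
turn rows 1 each -0.01 now [ 0.5894 -0.0316  0.2015] 6.4 q7 -1.67
to [ 0.59  -0.034  0.027] rows 5 each [0.   0.01 0.7 ]
```

>>> {"api": "jog_arm", "payload": {
  "rows": [0.3, 0, 0.05, 0.7, 0, 0.3, 0, 0, 0.7, 0, 0.3, 0, 0, 0.7, 0, 0.3, 0, 0, 0.7, 0, 0.3, 0, 0, 0.7, 0, -0.8, 0, 0, 0, 0, -0.8, 0, 0, 0, 0, -0.8, 0, 0, 0, 0, -0.8, 0, 0, 0, 0, -0.8, 0, 0, 0, 0, -0.8, 0, 0, 0, 0, -0.8, 0, 0, 0, 0],
  "force": 30
}}

```text
time_s: 20.7
tcp_pos: [0.5908, -0.034, 0.0281]
eef_rot: [3.141, -0.003, 0.112]
contact_force: [-0.9, 0.9, 7.8]
width: 0.269
grip_force: 30.0
```

>>> {"api": "jog_arm", "payload": {
  "rows": [-0.8, 0, 0, 0, 0, -0.8, 0, 0, -0.5, 0, -0.8, 0, 0, -0.5, 0, -0.8, 0, 0, -0.5, 0, -0.8, 0, 0, -0.5, 0, -0.8, 0, 0, -0.5, 0, -0.8, 0, 0, -0.5, 0, -0.8, 0, 0, -0.5, 0, -0.8, 0, 0, 0, 0]
}}

```text
time_s: 21.6
tcp_pos: [0.5912, -0.0339, 0.2046]
eef_rot: [3.141, -0.005, 0.112]
contact_force: [1.2, 0.1, -5.9]
width: 0.269
grip_force: 30.0
```

Run:
```python
from h import *
st();plan([.610,-.325,.145],6.5,via=[[.610,-.325,.2]],step=.033)
```

```text
t 21.6 tcp [ 0.5912 -0.0339  0.2046] rot [180.   -0.3   6.4] F [ 1.2  0.1 -5.9] w 0.269 g 30.0
turn rows 1 each -0.01 now [ 0.5912 -0.0339  0.2046] 6.4 q7 -1.66
to [ 0.61  -0.325  0.2  ] rows 9 each [-0.03  0.65  0.01]
to [ 0.61  -0.325  0.145] rows 2 each [0.   0.   0.55]
```

>>> {"api": "jog_arm", "payload": {
  "rows": [-0.8, -0.03, 0.35, 0, 0, -0.8, -0.03, 0.65, 0, 0, -0.8, -0.03, 0.65, 0, 0, -0.8, -0.03, 0.65, 0, 0, -0.8, -0.03, 0.65, 0, 0, -0.8, -0.03, 0.65, 0, 0, -0.8, -0.03, 0.65, 0, 0, -0.8, -0.03, 0.65, 0, 0, -0.8, -0.03, 0.65, 0, 0, -0.8, 0, 0.3, 0, 0, -0.8, 0, 0, 0, 0, -0.8, 0, 0, 0, 0]
}}

```text
time_s: 22.8
tcp_pos: [0.6084, -0.3252, 0.1999]
eef_rot: [-3.14, 0.002, 0.112]
contact_force: [0.5, 0.2, -5.8]
width: 0.27
grip_force: 30.0
```

>>> {"api": "jog_arm", "payload": {
  "rows": [-0.8, 0, 0, 0.5, 0, -0.8, 0, 0, 0.5, 0, -0.8, 0, 0, 0.25, 0, -0.8, 0, 0, 0.1, 0, -0.8, 0, 0, 0.1, 0, -0.8, 0, 0, 0.1, 0, -0.8, 0, 0, 0.1, 0, -0.8, 0, 0, 0, 0, -0.8, 0, 0, 0, 0]
}}

```text
time_s: 23.7
tcp_pos: [0.6099, -0.3258, 0.1198]
eef_rot: [3.142, -0.002, 0.113]
contact_force: [0.7, 3.2, 1.2]
width: 0.273
grip_force: 30.0
```

>>> {"api": "jog_arm", "payload": {
  "rows": [0.3, 0, 0, 0, 0, 0.3, 0, 0, 0, 0, 0.3, 0, 0, 0, 0, 0.3, 0, 0, 0, 0, 0.3, 0, 0, -0.4, 0, 0.3, 0, 0, -0.6, 0, 0.3, 0, 0, -0.6, 0, 0.3, 0, 0, 0, 0]
}}

```text
time_s: 24.5
tcp_pos: [0.6114, -0.3273, 0.2041]
eef_rot: [3.138, -0.007, 0.112]
contact_force: [0.0, 0.0, 0.1]
width: 0.65
grip_force: 0.0
```

Run:
```python
from h import *
st();plan([.667,.065,.06],6.5,via=[[.667,.065,.2]],step=.036)
c=cap('scene')
for b in blocks(c):
    if b[1]<170 and b[2][2]<.066: print(*b)
```

```text
t 24.5 tcp [ 0.6114 -0.3273  0.2041] rot [179.8  -0.4   6.4] F [0.  0.  0.1] w 0.65 g 0.0
turn rows 1 each -0.01 now [ 0.6114 -0.3273  0.2041] 6.4 q7 -1.2
to [0.667 0.065 0.2  ] rows 12 each [ 0.17 -0.64  0.01]
to [0.667 0.065 0.06 ] rows 4 each [0.  0.  0.7]
[256. 163.] 67 [ 0.335 -0.107  0.061] [0.013 0.025 0.033]
[280. 202.] 113 [ 0.463 -0.035  0.061] [0.024 0.023 0.034]
[318. 242.] 129 [0.578 0.058 0.061] [0.025 0.022 0.035]
[229. 265.] 43 [ 0.635 -0.151  0.052] [0.017 0.029 0.025]
[322. 278.] 146 [0.67  0.066 0.063] [0.025 0.023 0.037]
[135. 276.] 42 [ 0.66  -0.367  0.05 ] [0.014 0.028 0.023]
[273. 284.] 141 [ 0.682 -0.042  0.061] [0.022 0.025 0.035]
```

>>> {"api": "jog_arm", "payload": {
  "rows": [0.3, 0.17, -0.64, 0, 0, 0.3, 0.17, -0.64, 0, 0, 0.3, 0.17, -0.64, 0, 0, 0.3, 0.17, -0.64, 0, 0, 0.3, 0.17, -0.64, 0, 0, 0.3, 0.17, -0.64, 0, 0, 0.3, 0.17, -0.64, 0, 0, 0.3, 0.17, -0.64, 0, 0, 0.3, 0.17, -0.64, 0, 0, 0.3, 0.17, -0.64, 0, 0, 0.3, 0.17, -0.64, 0, 0, 0.3, 0.17, -0.64, 0, 0]
}}

```text
time_s: 25.75
tcp_pos: [0.6669, 0.0676, 0.1978]
eef_rot: [3.141, 0.002, 0.112]
contact_force: [0.5, -0.4, -0.1]
width: 0.646
grip_force: 0.0
```

>>> {"api": "jog_arm", "payload": {
  "rows": [0.3, 0, 0, 0, 0, 0.3, 0, 0, 0, 0]
}}

```text
time_s: 25.95
tcp_pos: [0.6668, 0.0674, 0.1979]
eef_rot: [3.141, 0.002, 0.114]
contact_force: [0.3, -0.8, -0.2]
width: 0.648
grip_force: 0.0
```

Run:
```python
from h import *
st();c=cap('wrist')
B=[b for b in blocks(c) if .052<b[2][2]<.066]
for b in B: print(*b)
k=min(B,key=lambda b:np.hypot(*(b[2][:2]-[.667,.065])))[2]
plan([k[0],k[1],.027],6.5,step=.036)
```

```text
t 25.95 tcp [0.6668 0.0674 0.1979] rot [1.8e+02 1.0e-01 6.5e+00] F [ 0.3 -0.8 -0.2] w 0.648 g 0.0
[251.  69.] 3693 [0.765 0.144 0.065] [0.061 0.059 0.038]
[321. 179.] 620 [0.668 0.066 0.063] [0.025 0.025 0.035]
[429. 180.] 720 [ 0.68  -0.043  0.061] [0.025 0.025 0.033]
[508. 235.] 136 [ 0.628 -0.143  0.055] [0.017 0.014 0.022]
[319. 259.] 569 [0.579 0.058 0.061] [0.02  0.024 0.033]
turn rows 1 each -0.01 now [0.667  0.0658 0.198 ] 6.4 q7 -1.82
to [0.668 0.066 0.027] rows 5 each [ 0.   -0.    0.68]
```

>>> {"api": "jog_arm", "payload": {
  "rows": [0.3, 0, 0, 0.68, 0, 0.3, 0, 0, 0.68, 0, 0.3, 0, 0, 0.68, 0, 0.3, 0, 0, 0.68, 0, 0.3, 0, 0, 0.68, 0, -0.8, 0, 0, 0, 0, -0.8, 0, 0, 0, 0, -0.8, 0, 0, 0, 0, -0.8, 0, 0, 0, 0, -0.8, 0, 0, 0, 0, -0.8, 0, 0, 0, 0, -0.8, 0, 0, 0, 0],
  "force": 30
}}

```text
time_s: 27.2
tcp_pos: [0.6684, 0.0666, 0.0307]
eef_rot: [3.141, -0.002, 0.112]
contact_force: [-0.6, -1.8, 6.5]
width: 0.269
grip_force: 30.0
```

>>> {"api": "jog_arm", "payload": {
  "rows": [-0.8, 0, 0, 0, 0, -0.8, 0, 0, -0.5, 0, -0.8, 0, 0, -0.5, 0, -0.8, 0, 0, -0.5, 0, -0.8, 0, 0, -0.5, 0, -0.8, 0, 0, -0.5, 0, -0.8, 0, 0, -0.5, 0, -0.8, 0, 0, -0.5, 0, -0.8, 0, 0, 0, 0]
}}

```text
time_s: 28.1
tcp_pos: [0.6688, 0.0674, 0.2074]
eef_rot: [-3.141, -0.005, 0.112]
contact_force: [0.7, 0.5, -6.6]
width: 0.268
grip_force: 30.0
```

Run:
```python
from h import *
st();plan([.5975,-.2156,.14],6.5,via=[[.5975,-.2156,.2]],step=.033)
```

```text
t 28.1 tcp [0.6688 0.0674 0.2074] rot [-180.    -0.3    6.4] F [ 0.7  0.5 -6.6] w 0.268 g 30.0
turn rows 1 each -0.01 now [0.6688 0.0674 0.2074] 6.4 q7 -1.82
to [ 0.5975 -0.2156  0.2   ] rows 9 each [-0.23  0.61  0.02]
to [ 0.5975 -0.2156  0.14  ] rows 2 each [0.  0.  0.6]
```

>>> {"api": "jog_arm", "payload": {
  "rows": [-0.8, -0.2, 0.4, 0, 0, -0.8, -0.24, 0.61, 0, 0, -0.8, -0.24, 0.61, 0, 0, -0.8, -0.24, 0.61, 0, 0, -0.8, -0.24, 0.61, 0, 0, -0.8, -0.24, 0.61, 0, 0, -0.8, -0.24, 0.61, 0, 0, -0.8, -0.24, 0.61, 0, 0, -0.8, -0.24, 0.61, 0, 0, -0.8, 0, 0.25, 0, 0, -0.8, 0, 0, 0, 0, -0.8, 0, 0, 0, 0]
}}

```text
time_s: 29.3
tcp_pos: [0.5926, -0.2188, 0.2028]
eef_rot: [-3.14, 0.001, 0.113]
contact_force: [-0.1, 0.7, -6.0]
width: 0.268
grip_force: 30.0
```

>>> {"api": "jog_arm", "payload": {
  "rows": [-0.8, 0, 0, 0.5, 0, -0.8, 0, 0, 0.5, 0, -0.8, 0, 0, 0.4, 0, -0.8, 0, 0, 0.1, 0, -0.8, 0, 0, 0.1, 0, -0.8, 0, 0, 0.1, 0, -0.8, 0, 0, 0.1, 0, -0.8, 0, 0, 0, 0, -0.8, 0, 0, 0, 0]
}}

```text
time_s: 30.2
tcp_pos: [0.5936, -0.2196, 0.1148]
eef_rot: [3.141, -0.001, 0.113]
contact_force: [0.6, 2.7, -1.6]
width: 0.269
grip_force: 30.0
```

>>> {"api": "jog_arm", "payload": {
  "rows": [-0.8, 0, 0, 0.09, 0, -0.8, 0, 0, 0, 0, 0.3, 0, 0, 0, 0, 0.3, 0, 0, 0, 0, 0.3, 0, 0, 0, 0, 0.3, 0, 0, 0, 0, 0.3, 0, 0, -0.4, 0, 0.3, 0, 0, -0.7, 0, 0.3, 0, 0, -0.7, 0, 0.3, 0, 0, 0, 0]
}}

```text
time_s: 31.2
tcp_pos: [0.5958, -0.2205, 0.2049]
eef_rot: [3.138, -0.008, 0.112]
contact_force: [0.8, 0.5, 0.4]
width: 0.649
grip_force: 0.0
```

Run:
```python
from h import *
st();plan([.461,-.037,.2],6.5,step=.036)
c=cap('scene')
for b in blocks(c):
    if b[1]<170 and b[2][2]<.066: print(*b)
```

```text
t 31.2 tcp [ 0.5958 -0.2205  0.2049] rot [179.8  -0.4   6.4] F [0.8 0.5 0.4] w 0.649 g 0.0
turn rows 1 each -0.01 now [ 0.5958 -0.2205  0.2049] 6.4 q7 -1.35
to [ 0.461 -0.037  0.2  ] rows 7 each [-0.32 -0.56  0.01]
[256. 163.] 71 [ 0.334 -0.107  0.06 ] [0.015 0.024 0.032]
[280. 202.] 116 [ 0.462 -0.035  0.062] [0.023 0.024 0.034]
[317. 242.] 128 [0.578 0.058 0.061] [0.023 0.022 0.034]
[273. 284.] 138 [ 0.682 -0.043  0.062] [0.024 0.024 0.034]
[217. 322.] 70 [ 0.764 -0.156  0.065] [0.031 0.014 0.038]
```

>>> {"api": "jog_arm", "payload": {
  "rows": [0.3, -0.32, -0.56, 0, 0, 0.3, -0.32, -0.56, 0, 0, 0.3, -0.32, -0.56, 0, 0, 0.3, -0.32, -0.56, 0, 0, 0.3, -0.32, -0.56, 0, 0, 0.3, -0.32, -0.56, 0, 0, 0.3, -0.32, -0.56, 0, 0, 0.3, 0, 0, 0, 0, 0.3, 0, 0, 0, 0]
}}

```text
time_s: 32.15
tcp_pos: [0.4592, -0.0377, 0.1991]
eef_rot: [3.141, 0.001, 0.113]
contact_force: [0.2, -0.5, -0.6]
width: 0.649
grip_force: 0.0
```

Run:
```python
from h import *
np.set_printoptions(precision=4,suppress=True)
st();c=cap('wrist')
B=[b for b in blocks(c) if .052<b[2][2]<.066]
for b in B: print(*b)
k=min(B,key=lambda b:np.hypot(*(b[2][:2]-[.461,-.035])))[2]
plan([k[0],k[1],.027],6.5,step=.036)
c=cap('scene');P=cloud(c)
m=(P[...,2]>.05)&(P[...,2]<.14)&(P[...,0]>.46)&(P[...,0]<.53)&(P[...,1]>-.26)&(P[...,1]<-.18);print('plate z',np.median(P[m][:,2]))
hsv=cv2.cvtColor(c['image'],cv2.COLOR_RGB2HSV)
b=((hsv[...,0]>12)&(hsv[...,0]<26)&(hsv[...,1]>150)&(P[...,0]>.6)&(P[...,1]<-.15)&(P[...,1]>-.4)&(P[...,2]>.04))
print('brass',np.median(P[b],0))
```

```text
t 32.15 tcp [ 0.4592 -0.0377  0.1991] rot [180.    0.    6.5] F [ 0.2 -0.5 -0.6] w 0.649 g 0.0
[233.  48.] 823 [0.575 0.056 0.061] [0.025 0.025 0.033]
[319. 179.] 594 [ 0.46  -0.037  0.061] [0.024 0.024 0.033]
[371. 309.] 267 [ 0.322 -0.111  0.061] [0.019 0.025 0.012]
turn rows 1 each -0.01 now [ 0.4597 -0.0384  0.1991] 6.4 q7 -1.61
to [ 0.46  -0.037  0.027] rows 5 each [ 0.   -0.01  0.69]
plate z 0.07900625178447052
brass [ 0.6755 -0.2405  0.0771]
```

>>> {"api": "jog_arm", "payload": {
  "rows": [0.3, 0, 0, 0.69, 0, 0.3, 0, 0, 0.69, 0, 0.3, 0, 0, 0.69, 0, 0.3, 0, 0, 0.69, 0, 0.3, 0, 0, 0.69, 0, -0.8, 0, 0, 0, 0, -0.8, 0, 0, 0, 0, -0.8, 0, 0, 0, 0, -0.8, 0, 0, 0, 0, -0.8, 0, 0, 0, 0, -0.8, 0, 0, 0, 0, -0.8, 0, 0, 0, 0],
  "force": 30
}}

```text
time_s: 33.45
tcp_pos: [0.4608, -0.0373, 0.0281]
eef_rot: [3.141, -0.002, 0.113]
contact_force: [-0.6, 2.4, 8.7]
width: 0.273
grip_force: 30.0
```

>>> {"api": "jog_arm", "payload": {
  "rows": [-0.8, 0, 0, 0, 0, -0.8, 0, 0, -0.5, 0, -0.8, 0, 0, -0.5, 0, -0.8, 0, 0, -0.5, 0, -0.8, 0, 0, -0.5, 0, -0.8, 0, 0, -0.5, 0, -0.8, 0, 0, -0.5, 0, -0.8, 0, 0, -0.5, 0, -0.8, 0, 0, 0, 0]
}}

```text
time_s: 34.35
tcp_pos: [0.4613, -0.0377, 0.205]
eef_rot: [3.14, -0.005, 0.112]
contact_force: [-0.0, -0.7, -2.2]
width: 0.273
grip_force: 30.0
```

Run:
```python
from h import *
st();plan([.486,-.208,.2],6.5,step=.03)
```

```text
t 34.35 tcp [ 0.4613 -0.0377  0.205 ] rot [179.9  -0.3   6.4] F [-0.  -0.7 -2.2] w 0.273 g 30.0
turn rows 1 each -0.01 now [ 0.4613 -0.0377  0.205 ] 6.4 q7 -1.62
to [ 0.486 -0.208  0.2  ] rows 6 each [0.02 0.57 0.02]
```

>>> {"api": "jog_arm", "payload": {
  "rows": [-0.8, 0.02, 0.4, 0, 0, -0.8, 0.02, 0.57, 0, 0, -0.8, 0.02, 0.57, 0, 0, -0.8, 0.02, 0.57, 0, 0, -0.8, 0.02, 0.57, 0, 0, -0.8, 0.02, 0.57, 0, 0, -0.8, 0, 0.2, 0, 0, -0.8, 0, 0, 0, 0, -0.8, 0, 0, 0, 0]
}}

```text
time_s: 35.25
tcp_pos: [0.4845, -0.2071, 0.2014]
eef_rot: [-3.14, 0.001, 0.113]
contact_force: [-0.6, -0.0, -2.9]
width: 0.275
grip_force: 30.0
```

>>> {"api": "jog_arm", "payload": {
  "rows": [-0.8, 0, 0, 0.5, 0, -0.8, 0, 0, 0.5, 0, -0.8, 0, 0, 0.5, 0, -0.8, 0, 0, 0.3, 0, -0.8, 0, 0, 0.1, 0, -0.8, 0, 0, 0.1, 0, -0.8, 0, 0, 0, 0, -0.8, 0, 0, 0, 0]
}}

```text
time_s: 36.05
tcp_pos: [0.4855, -0.2082, 0.1028]
eef_rot: [3.141, -0.001, 0.113]
contact_force: [0.4, 0.1, -1.3]
width: 0.268
grip_force: 30.0
```

>>> {"api": "jog_arm", "payload": {
  "rows": [-0.8, 0, 0, 0.08, 0, -0.8, 0, 0, 0, 0, 0.3, 0, 0, 0, 0, 0.3, 0, 0, 0, 0, 0.3, 0, 0, 0, 0, 0.3, 0, 0, 0, 0, 0.3, 0, 0, -0.4, 0, 0.3, 0, 0, -0.8, 0, 0.3, 0, 0, -0.8, 0, 0.3, 0, 0, 0, 0]
}}

```text
time_s: 37.05
tcp_pos: [0.4882, -0.2092, 0.2033]
eef_rot: [3.138, -0.008, 0.112]
contact_force: [0.5, -0.5, -0.8]
width: 0.651
grip_force: 0.0
```

Run:
```python
from h import *
st();plan([.577,.057,.2],6.5,step=.036)
c=cap('scene')
for b in blocks(c):
    if b[1]<170 and b[2][2]<.066: print(*b)
```

```text
t 37.05 tcp [ 0.4882 -0.2092  0.2033] rot [179.8  -0.5   6.4] F [ 0.5 -0.5 -0.8] w 0.651 g 0.0
turn rows 1 each -0.01 now [ 0.4882 -0.2092  0.2033] 6.4 q7 -1.29
to [0.577 0.057 0.2  ] rows 8 each [ 0.3  -0.64  0.01]
[256. 162.] 78 [ 0.329 -0.112  0.06 ] [0.024 0.025 0.032]
[317. 242.] 131 [0.578 0.058 0.061] [0.024 0.022 0.035]
[273. 284.] 138 [ 0.682 -0.043  0.062] [0.024 0.024 0.034]
```

>>> {"api": "jog_arm", "payload": {
  "rows": [0.3, 0.3, -0.64, 0, 0, 0.3, 0.3, -0.64, 0, 0, 0.3, 0.3, -0.64, 0, 0, 0.3, 0.3, -0.64, 0, 0, 0.3, 0.3, -0.64, 0, 0, 0.3, 0.3, -0.64, 0, 0, 0.3, 0.3, -0.64, 0, 0, 0.3, 0.3, -0.64, 0, 0, 0.3, 0, 0, 0, 0, 0.3, 0, 0, 0, 0]
}}

```text
time_s: 38.1
tcp_pos: [0.5749, 0.06, 0.1967]
eef_rot: [3.142, 0.002, 0.114]
contact_force: [0.1, -0.6, 0.3]
width: 0.649
grip_force: 0.0
```

```bash
cat > m.py <<'E'
from h import *
np.set_printoptions(precision=4,suppress=True)
def gauge(crop=None):
    D=[]
    for _ in range(3): c=cap('scene');D.append(c['depth'])
    c['depth']=np.median(D,0);P=cloud(c)
    hsv=cv2.cvtColor(c['image'],cv2.COLOR_RGB2HSV)
    b=((hsv[...,0]>12)&(hsv[...,0]<26)&(hsv[...,1]>150)&(P[...,0]>.6)&(P[...,1]<-.15)&(P[...,1]>-.4)&(P[...,2]>.04))
    print('brass',np.median(P[b],0))
    m=(P[...,0]>.53)&(P[...,0]<.56)&(P[...,1]>-.30)&(P[...,1]<-.18)&(P[...,2]>.04)&(P[...,2]<.12);print('plate',np.median(P[m][:,2]))
    if crop:
        A=cv2.resize(c['image'][165:345,90:330,::-1],(800,600),interpolation=cv2.INTER_CUBIC)
        A[:200,540:]=cv2.resize(c['image'][265:300,150:195,::-1],(260,200),interpolation=cv2.INTER_CUBIC)
        cv2.imwrite('pics/'+crop,A)
E
python3 - <<'E'
from m import *
st();c=cap('wrist')
B=[b for b in blocks(c) if .052<b[2][2]<.066]
for b in B: print(*b)
k=min(B,key=lambda b:np.hypot(*(b[2][:2]-[.577,.057])))[2]
plan([k[0],k[1],.027],6.5,step=.036)
gauge('g1.png')
E
```

```text
t 38.1 tcp [0.5749 0.06   0.1967] rot [180.    0.1   6.5] F [ 0.1 -0.6  0.3] w 0.649 g 0.0
[440.  86.] 850 [ 0.679 -0.043  0.061] [0.025 0.025 0.034]
[322. 179.] 606 [0.576 0.058 0.061] [0.025 0.024 0.033]
turn rows 1 each -0.01 now [0.5749 0.0587 0.1968] 6.4 q7 -1.84
to [0.576 0.058 0.027] rows 5 each [0.   0.   0.68]
brass [ 0.675  -0.2402  0.0697]
plate 0.07126061167082176
```

View pics/g1.png

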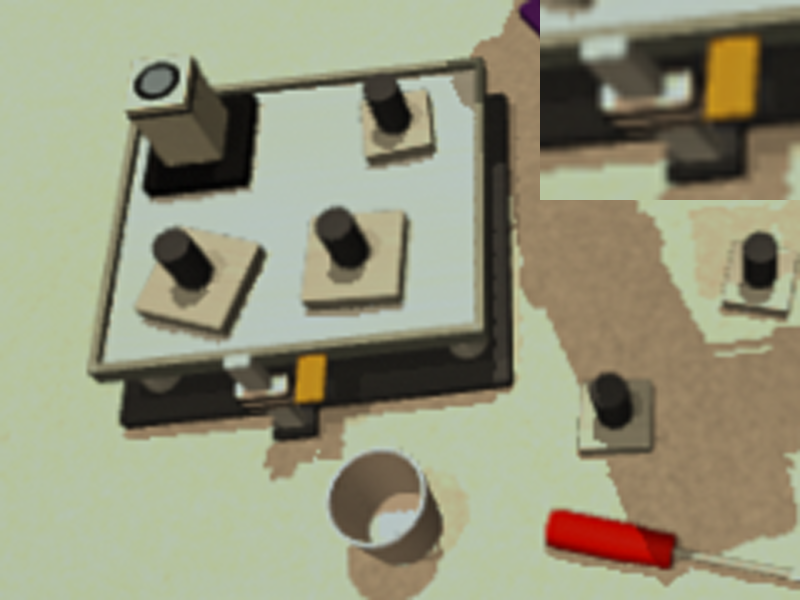

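The platform is loaded: sensor upright, two large and one small block inside the rim. The pointer is at z≈69 mm, in line with the mark's white gap. Now the spares.

>>> {"api": "jog_arm", "payload": {
  "rows": [0.3, 0, 0, 0.68, 0, 0.3, 0, 0, 0.68, 0, 0.3, 0, 0, 0.68, 0, 0.3, 0, 0, 0.68, 0, 0.3, 0, 0, 0.68, 0, -0.8, 0, 0, 0, 0, -0.8, 0, 0, 0, 0, -0.8, 0, 0, 0, 0, -0.8, 0, 0, 0, 0, -0.8, 0, 0, 0, 0, -0.8, 0, 0, 0, 0, -0.8, 0, 0, 0, 0],
  "force": 30
}}

```text
time_s: 39.5
tcp_pos: [0.5767, 0.0589, 0.0294]
eef_rot: [3.141, -0.002, 0.112]
contact_force: [-1.1, -1.7, 7.8]
width: 0.269
grip_force: 30.0
```

>>> {"api": "jog_arm", "payload": {
  "rows": [-0.8, 0, 0, 0, 0, -0.8, 0, 0, -0.5, 0, -0.8, 0, 0, -0.5, 0, -0.8, 0, 0, -0.5, 0, -0.8, 0, 0, -0.5, 0, -0.8, 0, 0, -0.5, 0, -0.8, 0, 0, 0, 0]
}}

```text
time_s: 40.2
tcp_pos: [0.5775, 0.0601, 0.1564]
eef_rot: [-3.141, -0.006, 0.112]
contact_force: [-0.0, 0.2, -3.1]
width: 0.27
grip_force: 30.0
```

Run:
```python
from h import *
st();plan([.455,.375,.035],6.5,step=.032,via=[[.455,.375,.14]])
```

```text
t 40.2 tcp [0.5775 0.0601 0.1564] rot [-180.    -0.3    6.4] F [-0.   0.2 -3.1] w 0.27 g 30.0
turn rows 1 each -0.01 now [0.5775 0.0601 0.1564] 6.4 q7 -1.87
to [0.455 0.375 0.14 ] rows 11 each [-0.16 -0.59  0.03]
to [0.455 0.375 0.035] rows 4 each [0.   0.   0.52]
```

>>> {"api": "jog_arm", "payload": {
  "rows": [-0.8, -0.16, -0.4, 0, 0, -0.8, -0.16, -0.61, 0, 0, -0.8, -0.16, -0.61, 0, 0, -0.8, -0.16, -0.61, 0, 0, -0.8, -0.16, -0.61, 0, 0, -0.8, -0.16, -0.61, 0, 0, -0.8, -0.16, -0.61, 0, 0, -0.8, -0.16, -0.61, 0, 0, -0.8, -0.16, -0.61, 0, 0, -0.8, -0.16, -0.61, 0, 0, -0.8, -0.16, -0.61, 0, 0, -0.8, 0, 0, 0, 0]
}}

```text
time_s: 41.4
tcp_pos: [0.4478, 0.3774, 0.1521]
eef_rot: [-3.139, 0.002, 0.119]
contact_force: [-1.2, 0.5, -3.3]
width: 0.269
grip_force: 30.0
```

Run:
```python
from h import *
st();plan([.455,.375,.035],6.5,step=.03)
```

```text
t 41.4 tcp [0.4478 0.3774 0.1521] rot [-1.798e+02  1.000e-01  6.800e+00] F [-1.2  0.5 -3.3] w 0.269 g 30.0
turn rows 1 each 0.04 now [0.4478 0.3774 0.1521] 6.8 q7 -2.48
to [0.455 0.375 0.035] rows 4 each [0.03 0.02 0.59]
```

>>> {"api": "jog_arm", "payload": {
  "rows": [-0.8, 0.03, 0.02, 0.58, 0, -0.8, 0.03, 0.02, 0.58, 0, -0.8, 0.03, 0.02, 0.58, 0, -0.8, 0.03, 0.02, 0.5, 0, -0.8, 0, 0, 0, 0, 0.3, 0, 0, 0, 0, 0.3, 0, 0, 0, 0, 0.3, 0, 0, 0, 0, 0.3, 0, 0, 0, 0, 0.3, 0, 0, -0.5, 0, 0.3, 0, 0, -0.9, 0, 0.3, 0, 0, -0.9, 0]
}}

```text
time_s: 42.6
tcp_pos: [0.4577, 0.369, 0.1575]
eef_rot: [3.141, 0.001, 0.113]
contact_force: [0.3, 1.2, 0.4]
width: 0.652
grip_force: 0.0
```

Run:
```python
from h import *
st();plan([.680,-.043,.2],6.5,step=.036)
c=cap('scene')
for b in blocks(c):
    if b[1]<170 and b[2][2]<.07: print(*b)
```

```text
t 42.6 tcp [0.4577 0.369  0.1575] rot [180.    0.    6.5] F [0.3 1.2 0.4] w 0.652 g 0.0
turn rows 1 each -0.01 now [0.4577 0.369  0.1575] 6.5 q7 -2.47
to [ 0.68  -0.043  0.2  ] rows 14 each [ 0.25  0.62 -0.06]
[256. 163.] 64 [ 0.334 -0.106  0.06 ] [0.013 0.024 0.031]
[437. 197.] 144 [0.458 0.367 0.067] [0.027 0.023 0.04 ]
[426. 249.] 25 [0.593 0.32  0.032] [0.005 0.037 0.004]
[444. 248.] 30 [0.594 0.364 0.032] [0.004 0.048 0.004]
[273. 284.] 140 [ 0.682 -0.043  0.062] [0.023 0.024 0.035]
[194. 316.] 113 [ 0.748 -0.21   0.069] [0.032 0.008 0.041]
[215. 324.] 98 [ 0.766 -0.157  0.066] [0.036 0.03  0.038]
```

>>> {"api": "jog_arm", "payload": {
  "rows": [0.3, 0.25, 0.62, -0.06, 0, 0.3, 0.25, 0.62, -0.06, 0, 0.3, 0.25, 0.62, -0.06, 0, 0.3, 0.25, 0.62, -0.06, 0, 0.3, 0.25, 0.62, -0.06, 0, 0.3, 0.25, 0.62, -0.06, 0, 0.3, 0.25, 0.62, -0.06, 0, 0.3, 0.25, 0.62, -0.06, 0, 0.3, 0.25, 0.62, -0.06, 0, 0.3, 0.25, 0.62, -0.06, 0, 0.3, 0.25, 0.62, -0.06, 0, 0.3, 0.25, 0.62, -0.06, 0]
}}

```text
time_s: 43.85
tcp_pos: [0.6495, 0.0151, 0.1927]
eef_rot: [3.141, -0.001, 0.112]
contact_force: [0.9, 0.5, 1.2]
width: 0.647
grip_force: 0.0
```

>>> {"api": "jog_arm", "payload": {
  "rows": [0.3, 0.25, 0.62, -0.06, 0, 0.3, 0.25, 0.62, -0.06, 0, 0.3, 0, 0, 0, 0, 0.3, 0, 0, 0, 0]
}}

```text
time_s: 44.25
tcp_pos: [0.6808, -0.0432, 0.1981]
eef_rot: [-3.141, -0.0, 0.111]
contact_force: [0.3, 1.3, -0.1]
width: 0.649
grip_force: 0.0
```

Run:
```python
from h import *
st();c=cap('wrist')
B=[b for b in blocks(c) if .052<b[2][2]<.066]
for b in B: print(*b)
k=min(B,key=lambda b:np.hypot(*(b[2][:2]-[.68,-.043])))[2]
plan([k[0],k[1],.027],6.5,step=.036)
```

```text
t 44.25 tcp [ 0.6808 -0.0432  0.1981] rot [-180.    -0.     6.3] F [ 0.3  1.3 -0.1] w 0.649 g 0.0
[137.  74.] 4084 [0.765 0.143 0.065] [0.061 0.059 0.038]
[321. 181.] 602 [ 0.681 -0.044  0.061] [0.025 0.024 0.033]
turn rows 1 each -0.01 now [ 0.6805 -0.0416  0.1982] 6.5 q7 -1.66
to [ 0.681 -0.044  0.027] rows 5 each [0.   0.01 0.68]
```

>>> {"api": "jog_arm", "payload": {
  "rows": [0.3, 0, 0.01, 0.68, 0, 0.3, 0, 0.01, 0.68, 0, 0.3, 0, 0.01, 0.68, 0, 0.3, 0, 0, 0.68, 0, 0.3, 0, 0, 0.68, 0, -0.8, 0, 0, 0, 0, -0.8, 0, 0, 0, 0, -0.8, 0, 0, 0, 0, -0.8, 0, 0, 0, 0, -0.8, 0, 0, 0, 0, -0.8, 0, 0, 0, 0, -0.8, 0, 0, 0, 0],
  "force": 30
}}

```text
time_s: 45.5
tcp_pos: [0.6819, -0.0437, 0.0298]
eef_rot: [3.141, -0.003, 0.112]
contact_force: [-0.9, 0.2, 7.9]
width: 0.269
grip_force: 30.0
```

>>> {"api": "jog_arm", "payload": {
  "rows": [-0.8, 0, 0, 0, 0, -0.8, 0, 0, -0.5, 0, -0.8, 0, 0, -0.5, 0, -0.8, 0, 0, -0.5, 0, -0.8, 0, 0, -0.5, 0, -0.8, 0, 0, -0.5, 0, -0.8, 0, 0, 0, 0]
}}

```text
time_s: 46.2
tcp_pos: [0.6829, -0.0438, 0.157]
eef_rot: [3.141, -0.006, 0.112]
contact_force: [0.5, 0.4, -3.1]
width: 0.269
grip_force: 30.0
```

Run:
```python
from h import *
st();plan([.545,.372,.035],6.5,step=.034,via=[[.545,.372,.155]])
```

```text
t 46.2 tcp [ 0.6829 -0.0438  0.157 ] rot [180.   -0.4   6.4] F [ 0.5  0.4 -3.1] w 0.269 g 30.0
turn rows 1 each -0.01 now [ 0.6829 -0.0438  0.157 ] 6.4 q7 -1.68
to [0.545 0.372 0.155] rows 13 each [-0.14 -0.66  0.  ]
to [0.545 0.372 0.035] rows 4 each [0.  0.  0.6]
```

>>> {"api": "jog_arm", "payload": {
  "rows": [-0.8, -0.14, -0.4, 0, 0, -0.8, -0.14, -0.66, 0, 0, -0.8, -0.14, -0.66, 0, 0, -0.8, -0.14, -0.66, 0, 0, -0.8, -0.14, -0.66, 0, 0, -0.8, -0.14, -0.66, 0, 0, -0.8, -0.14, -0.66, 0, 0, -0.8, -0.14, -0.66, 0, 0, -0.8, -0.14, -0.66, 0, 0, -0.8, -0.14, -0.66, 0, 0, -0.8, -0.14, -0.66, 0, 0, -0.8, -0.14, -0.66, 0, 0]
}}

```text
time_s: 47.4
tcp_pos: [0.5533, 0.3278, 0.1517]
eef_rot: [3.141, 0.002, 0.112]
contact_force: [0.8, 0.7, -2.5]
width: 0.264
grip_force: 30.0
```

>>> {"api": "jog_arm", "payload": {
  "rows": [-0.8, -0.14, -0.66, 0, 0, -0.8, 0, -0.26, 0, 0, -0.8, 0, 0, 0, 0]
}}

```text
time_s: 47.7
tcp_pos: [0.5405, 0.3745, 0.1519]
eef_rot: [-3.141, 0.002, 0.116]
contact_force: [-0.2, -0.7, -3.4]
width: 0.269
grip_force: 30.0
```

Run:
```python
from h import *
st();plan([.545,.372,.035],6.5,step=.03)
```

```text
t 47.7 tcp [0.5405 0.3745 0.1519] rot [-1.8e+02  1.0e-01  6.7e+00] F [-0.2 -0.7 -3.4] w 0.269 g 30.0
turn rows 1 each 0.02 now [0.5405 0.3745 0.1519] 6.7 q7 -2.37
to [0.545 0.372 0.035] rows 4 each [0.02 0.02 0.58]
```

>>> {"api": "jog_arm", "payload": {
  "rows": [-0.8, 0.02, 0.02, 0.58, 0, -0.8, 0.02, 0.02, 0.58, 0, -0.8, 0.02, 0.02, 0.58, 0, -0.8, 0.02, 0.02, 0.5, 0, -0.8, 0, 0, 0, 0, 0.3, 0, 0, 0, 0, 0.3, 0, 0, 0, 0, 0.3, 0, 0, 0, 0, 0.3, 0, 0, 0, 0, 0.3, 0, 0, -0.5, 0, 0.3, 0, 0, -0.9, 0, 0.3, 0, 0, -0.9, 0]
}}

```text
time_s: 48.9
tcp_pos: [0.5463, 0.3684, 0.1575]
eef_rot: [3.141, 0.001, 0.113]
contact_force: [-0.0, 0.3, 0.4]
width: 0.651
grip_force: 0.0
```

>>> {"api": "jog_arm", "payload": {
  "rows": [0.3, 0, 0.3, -0.9, 0, 0.3, 0, 0.7, -0.6, 0, 0.3, 0, 0.7, 0, 0, 0.3, 0, 0.7, 0, 0, 0.3, 0, 0.7, 0, 0, 0.3, 0, 0.7, 0, 0, 0.3, 0, 0.7, 0, 0, 0.3, 0, 0, 0, 0]
}}

```text
time_s: 49.7
tcp_pos: [0.5734, 0.1385, 0.2315]
eef_rot: [3.138, -0.001, 0.105]
contact_force: [0.7, -0.6, -0.9]
width: 0.648
grip_force: 0.0
```

Run:
```python
from m import *
st();gauge();c=cap('scene','end.png')
for b in blocks(c):
    if b[1]<170 and b[2][2]<.07: print(*b)
```

```text
t 49.7 tcp [0.5734 0.1385 0.2315] rot [179.8  -0.1   6. ] F [ 0.7 -0.6 -0.9] w 0.648 g 0.0
brass [ 0.6754 -0.2398  0.0697]
plate 0.07124252339784376
[256. 161.] 109 [ 0.326 -0.11   0.061] [0.025 0.025 0.034]
[437. 197.] 144 [0.458 0.366 0.067] [0.027 0.025 0.041]
[444. 228.] 156 [0.548 0.366 0.066] [0.025 0.025 0.039]
[217. 322.] 69 [ 0.763 -0.156  0.064] [0.03  0.015 0.037]
```

View pics/end.png

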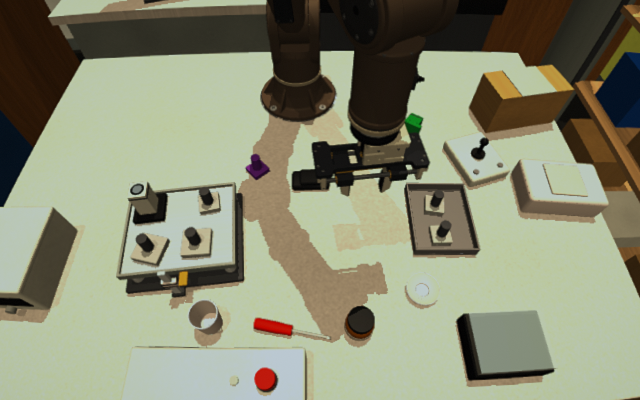

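The final view shows the sensor upright at (143,200) with three blocks around it on the platform, two spares in the tray at (437,203) and (443,235), and the bystanders where they were.

```bash
python3 -c "
from workcell import env
print(env.hand_in())"
```

```text
the job is handed in; nothing more can be done
None
```

The job is handed in after about 50 s of robot time: the sensor head stands upright on the platform, two large blocks and one small one bring the pointer to about 69 mm, level with the mark centre measured at about 69 mm, and the two spare small blocks are in the grey tray.

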